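# Trip the swarf tray's hidden latch with the release pin

## Robot

A 6-joint arm with a two-finger parallel gripper is mounted at the origin on the work surface. World frame = base frame: x ahead of the robot, y to its left, z up, the work surface at z = 0. Lengths are in m, angles in rad, forces in N, time in s.
With the tool pointing down it reaches from about 0.35 to 0.975 m from the base axis. Payload 4.9 kg.
Tool frame: the origin (TCP) lies at the very end of the fingers, on their centre line; the grasp point (between the pads) lies 19 mm behind it (ctrl.grasp_offset is the distance from the TCP to the grasp point, in m); y points along the fingers, z is the direction in which the jaws open and shut, and the axes are right-handed (so a half turn about y gives the same grasp; the last joint's range is limited). The gripper opens to 85 mm and grips with 20 to 120 N. Pads are 22 mm wide; open, the fingers measure 114 mm over their backs; the gripper's body (76 mm by 85 mm) begins 54 mm behind the grasp point. The pads swing forward as they close: fully open they stand 13 mm farther back than shut.
Start: joints at [1.167, 0.053, 1.613, -0, 1.476, -0.119], TCP at [0.176, 0.6, 0.231] pointing down, gripper open.
Joint ranges: [-3.01, 3.01], [-1.01, 2.22], [0.06, 2.58], [-1.02, 4.17], [0.09, 2.62], [-3.14, 3.14]. Speed limits (rad/s): [2.57, 2.57, 3.14, 3.14, 3.14, 3.14].

## Interface

Orientations are given as a rotation vector (axis times angle).
In Python, from station import ctrl, eyes, finish_job, find_in, regions_of, pinpoint gives the robot as it stands.
- The arm moves only by the tool play_rows, never from a script. Its argument "moves" is a list of rows, each an object of numbers: "x", "y", "z": the shift along the world's x, y, z in cm; "turn": the turn about the world's z in degrees; "jaw": the finger opening in cm, from 0 to 8.54. A call has 1 to 8 rows; each row shifts and turns the commanded pose from where the row before left it; what a row does not reach is not made up. A row lasts 1/12 s, in which the tool goes at most 41.7 mm and 7.16 degrees, less where a joint would pass 70% of its speed; a pose out of reach is approached as far as the arm can. A call is refused whole if a number of a shift passes 4.17 or a number of a turn 7.16, either way. A call with a gripper value outside its range is refused whole. The fingers move at their own pace and stop on an object; "squeeze" is the grip in N (left out, the last holds). Time passes only in rows, so rows that do not move let the fingers close. It gives the time, the measured TCP pose, the force and the opening at its end, in the units of the state.
- ctrl.get_obs(): the state, without advancing time (a new reading comes with each control period).
- eyes.get_image(name): name is "scene" or "top" or "wrist"; returns a dict with "img" (384x512x3 uint8, red, green, blue), "camera_matrix" (3x3 intrinsics, pixels), "D" ([k1, k2, p1, p2, k3] as OpenCV has them; the pictures are not rectified), "cam_to_world" (4x4, takes a point from camera to world coordinates). Camera axes: x right, y up, looking along -z (the intrinsics and any distortion apply to the point x, -y, -z); pixel columns grow to the right and rows downward; lengths in m; the calibration is good to about 2 mm. A picture is of the moment at which its call begins. There is no depth.
- finish_job(): hands the job in, once; it reports no verdict.
Trained networks look in the newest picture that a camera, given by its name, has taken for a name from the list of things; names that differ only in an ending like _2 or _b are one class to them, and where a whole thing is asked for, a point or a joint stands for the part that bears it (a point fixed in the world has none). Each returns a list of dicts, best first, with "score" (0 to 1); they miss things now and then, are a little off and sometimes report something else, mostly with a low value. They report only what shows in the picture. A call takes as long as a camera call.
- find_in(camera, query): "point" ([column, row] in pixels, amid what is visible of it).
- regions_of(camera, query): "pixels" (384x512 bool, what is visible of it) and "point" ([column, row] in pixels, amid what is visible of it).
- pinpoint(camera, query): "point" ([column, row] in pixels: a listed point, or the origin of a listed thing).
The state is a dict: "t": time; "q": joint angles; "dq": joint speeds; "effort": joint torques, N m; "tool_pos": TCP position; "tool_rot": TCP orientation; "contact_force": force on the tool from outside, world axes, zero at the start; "wrist_torque": the same for the moment, N m; "opening": finger opening in m.
Only numpy, scipy, OpenCV 4.12 (cv2) and the standard library are available. Lean on these libraries where they do the work, as an engineer would, in place of code of your own. Each camera call takes 0.05 s, during which the arm holds its last target.

## Task

Take the square-handled release pin from the punch stand, reach down through the slot in the front ledge of the vice base and gently slide the hidden spring latch sideways until the swarf tray springs out by itself. Do not force the latch or pull the tray. Then put the pin back, fully home and upright, in the socket it came from, leaving the tray out and the other tools and parts alone.

Things in the scene. Friction and masses are not known exactly. Their poses are not given: they have to be found in the camera images.
- pin_grip (a point): Centre of the release pin's handle. The pin is a plain steel tool standing upright in one of the stand's three sockets, the only one with a square handle: 16 x 16 mm, 50 mm tall, above a round shank 7 mm in diameter and 52 mm long. The tip is 77 mm, the handle's underside 25 mm below this point. x and y are square to the handle's faces, z up along the pin.
- pin: The same release pin (about 90 g); its origin is the tip of the shank, 77 mm below pin_grip. The last 3 mm of the shank are stepped down to 4.8 mm in diameter.
- slot (a point): Centre of the access slot, at the upper face of the level front ledge of the vice base, 95 mm above the bench. The slot is 56 mm long along this point's y and 11 mm wide along its x, through a 4 mm plate. x points from the tray front towards the vice, which stands 58 mm above the ledge from 60 mm behind the slot on.
- pocket (a point): Point on the floor of the closed pocket under the slot, 42 mm straight below the slot's centre, same axes. In the pocket, out of sight, stands the latch: a steel plate across the slot, its top edge 12 mm and lower edge 34 mm below the ledge's upper face. Its -y face rests anywhere from y = -16 to +12 mm (differs at each start): a pin let in with its axis at y = -22 mm always clears it.
- slot_end (a point): Middle of the +y end of the slot, 28 mm from its centre, at the ledge's upper face. The latch slides only this way, pushed by the pin's shank: spring 350 N/m, preload 2 N; it frees the tray after 5 mm of slide (about 5 N) and meets a rigid stop after 6.3 mm. More than 15 N on the latch, or more than 25 N of the pin on the vice base, counts as forcing.
- tray (a joint): Travel in m of the swarf tray in the foot of the vice base: 0 shut and latched, 0.060 fully out. Once freed it slides out by its own spring in under 1 s, towards the slot's -x, and stays out.
- base: The grey steel vice base, 200 x 240 x 95 mm, with a vice on its rear half, fixed to the bench: origin at the centre of its underside, x from the tray front to the rear, y along the slot, z up. The slot's centre is 60 mm from the origin towards the tray front (x = -60 mm).
- stand: The fixed punch stand, a steel block 60 x 210 x 58 mm (x, y, z), origin at the centre of its underside. Three through sockets of 9 mm diameter with a 2 mm countersunk mouth in its upper face, at y = -70, 0 and +70 mm. A tool that is home has its handle's underside on the upper face.
- punch_grip (a point): Half-way up the round handle (18 mm in diameter, 26 mm tall) of a loose punch standing in another socket of the stand; a bystander.
- drift_grip (a point): Half-way up the handle (12 mm round, 30 mm tall, with a 24 mm disc 12 mm thick on top) of a loose drift standing in another socket of the stand; a bystander.
- wrench: Wrench lying on the bench; a bystander.
- tin: Open tin, 72 mm across and 80 mm tall, on the bench; a bystander. Origin at its underside.
- collar: Steel collar ring, 52 mm across and 22 mm tall; a bystander. Origin at its underside.

How it is judged:
By the outcome, as a careful person would: the job done as asked, in the order asked, and still so for the second after the job is handed in, with the robot touching nothing.
It also fails if it takes over 61 s, if anything falls off the work surface, if the arm or the gripper's body presses on something with over 40 N, if the wrist force passes 120 N, or if a joint passes its speed limit or range.

## Working session

There is one attempt and no reset: what is moved stays moved. The work goes in short steps, Python scripts to look and compute and a tool call to move; the robot and the scene stay as the last step left them, time stands still between calls to the robot, and variables do not carry over. Pictures are saved under pics/ and viewed, and the job is handed in when it is done.

Besides the shell and the picture viewer there is one more tool, called as a command line: name --argument value ..., lists and objects as JSON in quotes. play_rows: Moves the arm, as the interface text tells. Its arguments: {"type":"object","properties":{"moves":{"type":"array"},"squeeze":{"type":"number"}},"required":["moves"]}

```bash
mkdir -p pics; ls
cat > h.py <<'E'
import numpy as np, cv2
from station import ctrl, eyes, finish_job, find_in, regions_of, pinpoint
def ray(im,p):
    K=np.array(im['camera_matrix']);D=np.array(im['D']);T=np.array(im['cam_to_world'])
    u=cv2.undistortPoints(np.array([[p]],float),K,D)[0,0]
    d=T[:3,:3]@np.array([u[0],-u[1],-1.]); return T[:3,3],d/np.linalg.norm(d)
def atz(im,p,z):
    o,d=ray(im,p); return o+d*(z-o[2])/d[2]
def tri(rs):
    A=np.zeros((3,3));b=np.zeros(3)
    for o,d in rs:
        M=np.eye(3)-np.outer(d,d);A+=M;b+=M@o
    x=np.linalg.solve(A,b); return x,[np.linalg.norm((np.eye(3)-np.outer(d,d))@(x-o)) for o,d in rs]
def proj(im,P):
    K=np.array(im['camera_matrix']);D=np.array(im['D']);T=np.linalg.inv(np.array(im['cam_to_world']))
    p=(T[:3,:3]@np.array(P).reshape(-1,3).T).T+T[:3,3]; p=p*[1,-1,-1]
    return cv2.projectPoints(p,np.zeros(3),np.zeros(3),K,D)[0][:,0]
def save(im,n,scale=1.5,crop=None):
    a=im['img'][...,::-1]
    if crop: a=a[crop[1]:crop[3],crop[0]:crop[2]]
    cv2.imwrite('pics/'+n,cv2.resize(a,None,fx=scale,fy=scale,interpolation=cv2.INTER_CUBIC))
E
python3 - <<'E'
from h import *
np.set_printoptions(precision=4,suppress=True)
print(ctrl.get_obs(), ctrl.grasp_offset)
R={}
for c in ['scene','top','wrist']:
    im=eyes.get_image(c); save(im,c+'0.png'); R[c]=im
    print(c,np.array(im['cam_to_world'])[:3,3])
    for q in ['pin_grip','pin','slot','pocket','slot_end','base','stand','punch_grip','drift_grip','tin','collar','wrench']:
        try: r=pinpoint(c,q)
        except Exception as e: print(q,e); continue
        print(c,q,[(np.round(a['point'],1),round(a['score'],2)) for a in r[:3]])
print(ctrl.get_obs()['t'])
E
```

```text
pics
{'t': 0.0, 'q': array([ 1.167 ,  0.0534,  1.6143, -0.    ,  1.476 , -0.119 ]), 'dq': array([-0.0018,  0.0006, -0.0002,  0.0014, -0.0001,  0.0002]), 'effort': array([  0.0009, -39.3698, -37.0169,  -0.0002,   0.0075,   0.    ]), 'tool_pos': array([0.1754, 0.5992, 0.2301]), 'tool_rot': array([-1.5612,  0.224 , -0.2232]), 'contact_force': array([-0.073 ,  0.7429,  0.2547]), 'wrist_torque': array([ 0.0534,  0.0344, -0.0219]), 'opening': 0.08526004158034664} 0.0187
scene [1.3565 0.0519 1.0009]
scene pin_grip [(array([148.4, 208.1]), 0.4)]
scene pin [(array([150.2, 232.1]), 0.54)]
scene slot [(array([279.4, 225.5]), 0.82)]
scene pocket [(array([278.8, 231.6]), 0.66), (array([148.7, 188. ]), 0.34)]
scene slot_end [(array([290.4, 220.1]), 0.69), (array([377.1, 239. ]), 0.39)]
scene base [(array([284.4, 262.4]), 0.95)]
scene stand [(array([129.6, 238.3]), 0.67), (array([281.9, 265.6]), 0.45)]
scene punch_grip [(array([ 98.7, 230.4]), 0.38)]
scene drift_grip [(array([123.4, 219.9]), 0.55)]
scene tin [(array([376.9, 235.5]), 0.94)]
scene collar [(array([148.9, 213.3]), 0.59), (array([347., 
[... 249 characters left out ...]
([222.4, 152.9]), 0.7)]
top pocket [(array([221.7, 149.9]), 0.59)]
top slot_end [(array([212.6, 155. ]), 0.75)]
top base [(array([223. , 130.4]), 0.79)]
top stand [(array([391.4, 176.5]), 0.9)]
top punch_grip [(array([429.6, 161.5]), 0.47)]
top drift_grip [(array([404.7, 171.8]), 0.58)]
top tin [(array([113.6, 157.8]), 0.96)]
top collar [(array([137.3, 237.9]), 0.81)]
top wrench [(array([377.2, 256.6]), 0.58), (array([222.2, 152.2]), 0.42)]
wrist [0.1044 0.6213 0.3737]
wrist pin_grip []
wrist pin []
wrist slot []
wrist pocket []
wrist slot_end []
wrist base []
wrist stand []
wrist punch_grip []
wrist drift_grip []
wrist tin []
wrist collar [(array([160.2, 307. ]), 0.86)]
wrist wrench []
1.95
```

View pics/scene0.png

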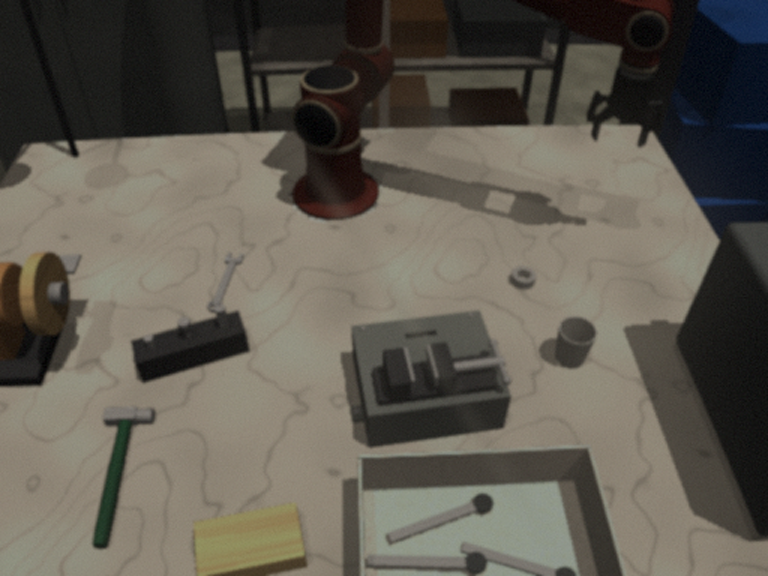

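View pics/top0.png

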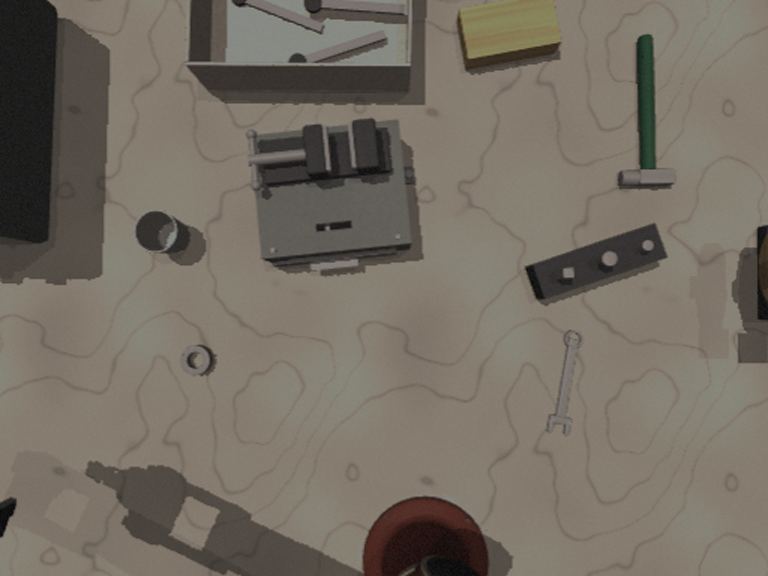

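View pics/wrist0.png

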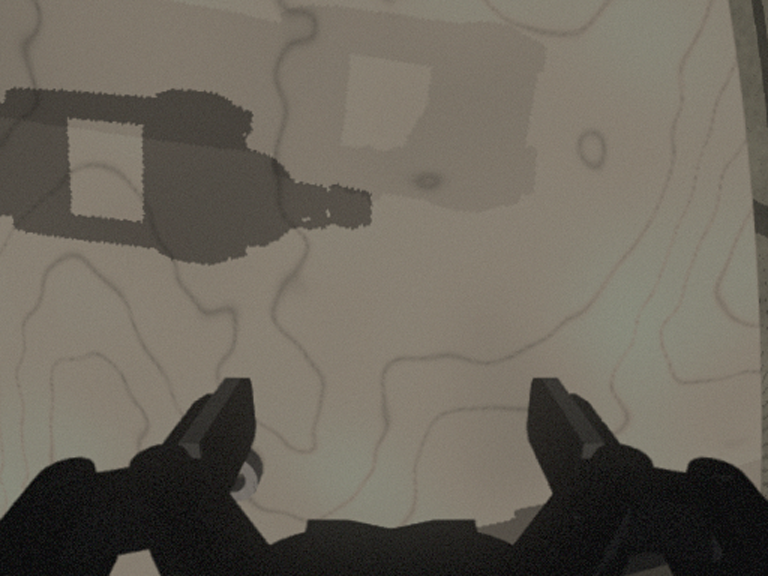

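```bash
cat > g.py <<'E'
from h import *
np.set_printoptions(precision=4,suppress=True)
t=eyes.get_image('top');s=eyes.get_image('scene')
def both(q):
    a=pinpoint('top',q);b=pinpoint('scene',q)
    return a,b
for q,z in [('slot',.095),('slot_end',.095),('pin_grip',.083),('drift_grip',.073),('punch_grip',.071),('stand',0),('base',0)]:
    a,b=both(q)
    if a:print(q,'top@z',atz(t,a[0]['point'],z))
    if b:print('   scene@z',atz(s,b[0]['point'],z))
    if a and b:print('   tri',tri([ray(t,a[0]['point']),ray(s,b[0]['point'])]))
r=regions_of('top','base')
if r:
    m=r[0]['pixels'].astype(np.uint8); print(m.sum())
save(t,'t1.png',4,(160,60,290,190)); save(t,'t2.png',4,(340,140,460,215))
print(ctrl.get_obs()['t'])
import scipy.spatial.transform as S
print(S.Rotation.from_rotvec(ctrl.get_obs()['tool_rot']).as_matrix())
E
python3 g.py
```

```text
slot top@z [0.55   0.1582 0.095 ]
   scene@z [0.5518 0.1638 0.095 ]
   tri (array([0.5504, 0.1612, 0.0931]), [np.float64(0.0028202230371438294), np.float64(0.0028202230371438706)])
slot_end top@z [0.547  0.1887 0.095 ]
   scene@z [0.5511 0.1807 0.095 ]
   tri (array([0.5474, 0.1852, 0.0914]), [np.float64(0.003988107203905945), np.float64(0.003988107203905933)])
pin_grip top@z [ 0.4874 -0.2037  0.083 ]
   scene@z [ 0.4805 -0.2081  0.083 ]
   tri (array([ 0.487 , -0.2041,  0.0892]), [np.float64(0.002160623965652196), np.float64(0.002160623965652272)])
   scene@z [ 0.5057 -0.266   0.073 ]
punch_grip top@z [ 0.5413 -0.3379  0.071 ]
   scene@z [ 0.5388 -0.3379  0.071 ]
   tri (array([ 0.541 , -0.3368,  0.0735]), [np.float64(2.9606258072535988e-05), np.float64(2.9606258072623785e-05)])
   scene@z [ 0.5152 -0.2703  0.    ]
base top@z [0.6247 0.1638 0.    ]
   scene@z [0.6089 0.175  0.    ]
   tri (array([0.6216, 0.1675, 0.0165]), [np.float64(0.0054335608051546405), np.float64(0.0054335608051546405)])
8535
2.8
[[ 0.9597  0.      0.281 ]
 [-0.281   0.      0.9597]
 [ 0.     -1.      0.    ]]
```

View pics/t1.png

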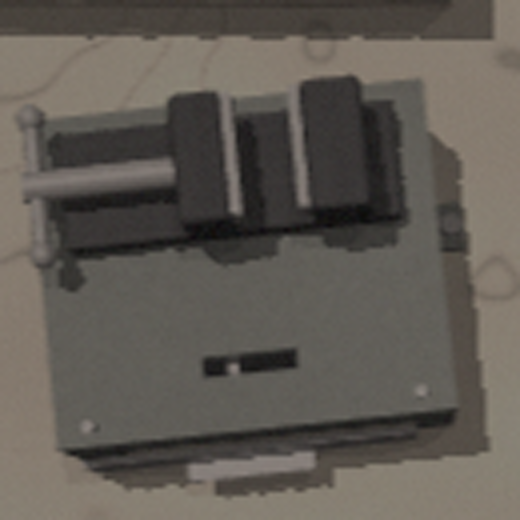

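View pics/t2.png

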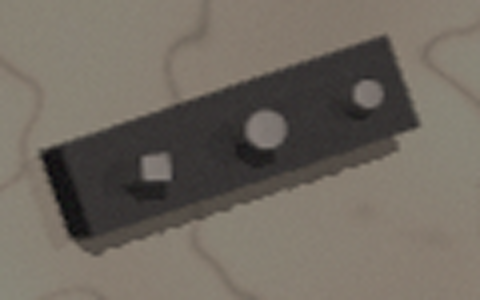

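play_rows --moves '[{"x": 1.7, "y": -3.6, "turn": 1}, {"x": 1.7, "y": -3.6, "turn": 1}, {"x": 1.7, "y": -3.6, "turn": 1}, {"x": 1.7, "y": -3.6, "turn": 1}, {"x": 1.7, "y": -3.6, "turn": 1}, {"x": 1.7, "y": -3.6, "turn": 1}, {"x": 1.7, "y": -3.6, "turn": 1}, {"x": 1.7, "y": -3.6, "turn": 1}]'

```text
invalid input
```

play_rows --moves '[{"x": 1.7, "y": -3.6, "turn": 1}, {"x": 1.7, "y": -3.6, "turn": 1}, {"x": 1.7, "y": -3.6, "turn": 1}, {"x": 1.7, "y": -3.6, "turn": 1}, {"x": 1.7, "y": -3.6, "turn": 1}, {"x": 1.7, "y": -3.6, "turn": 1}, {"x": 1.7, "y": -3.6, "turn": 1}, {"x": 1.7, "y": -3.6, "turn": 1}]'

```text
invalid input
```

play_rows --moves '[{"x": 1.6, "y": -3.6, "turn": 1}, {"x": 1.6, "y": -3.6, "turn": 1}, {"x": 1.6, "y": -3.6, "turn": 1}, {"x": 1.6, "y": -3.6, "turn": 1}, {"x": 1.6, "y": -3.6, "turn": 1}, {"x": 1.6, "y": -3.6, "turn": 1}, {"y": -0.8}]'

```text
invalid input
```

```bash
cat > w.py <<'E'
import sys
from h import *
np.set_printoptions(precision=4,suppress=True)
o=ctrl.get_obs();print(o['t'],o['tool_pos'],o['tool_rot'],o['contact_force'],o['opening'])
im=eyes.get_image('wrist');save(im,sys.argv[1])
print(np.array(im['cam_to_world']))
for q,z in [('pin_grip',.083),('drift_grip',.073),('punch_grip',.071),('slot',.095),('slot_end',.095)]:
    r=pinpoint('wrist',q)
    if r: print(q,r[0]['score'],np.round(r[0]['point'],1),atz(im,r[0]['point'],z))
E
python3 w.py w1.png
```

```text
2.8 [0.1756 0.5998 0.2313] [-1.5592  0.2235 -0.2236] [ 0.1607 -0.1531 -0.61  ] 0.08539147410704617
[[ 0.2809 -0.918  -0.28    0.1044]
 [ 0.9597  0.2688  0.0816  0.6213]
 [ 0.0003 -0.2917  0.9565  0.3737]
 [ 0.      0.      0.      1.    ]]
```

View pics/w1.png

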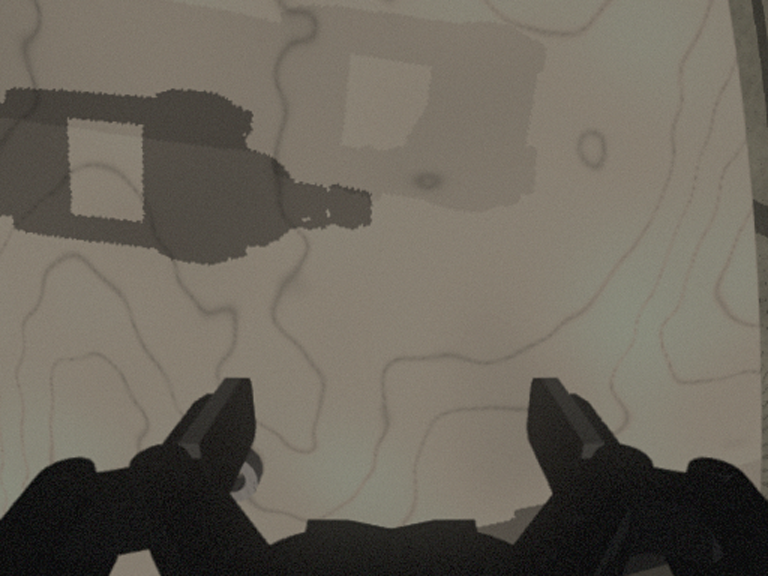

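play_rows --moves '[{"x": 1.7, "y": -3.6, "z": 0, "turn": 1, "jaw": 8.5}, {"x": 1.7, "y": -3.6, "z": 0, "turn": 1, "jaw": 8.5}, {"x": 1.7, "y": -3.6, "z": 0, "turn": 1, "jaw": 8.5}, {"x": 1.7, "y": -3.6, "z": 0, "turn": 1, "jaw": 8.5}, {"x": 1.7, "y": -3.6, "z": 0, "turn": 1, "jaw": 8.5}, {"x": 1.7, "y": -3.6, "z": 0, "turn": 1, "jaw": 8.5}, {"x": 1.7, "y": -3.6, "z": 0, "turn": 1, "jaw": 8.5}, {"x": 1.7, "y": -3.6, "z": 0, "turn": 1, "jaw": 8.5}]'

```text
t: 3.77
tool_pos: [0.3119, 0.3102, 0.2315]
tool_rot: [-1.567, 0.112, -0.113]
contact_force: [2.0, 0.4, 0.2]
opening: 0.085
```

play_rows --moves '[{"x": 1.7, "y": -3.6, "z": 0, "turn": 1, "jaw": 8.5}, {"x": 1.7, "y": -3.6, "z": 0, "turn": 1, "jaw": 8.5}, {"x": 1.7, "y": -3.6, "z": 0, "turn": 1, "jaw": 8.5}, {"x": 1.7, "y": -3.6, "z": 0, "turn": 1, "jaw": 8.5}, {"x": 1.7, "y": -3.6, "z": 0, "turn": 1, "jaw": 8.5}, {"x": 1.7, "y": -3.6, "z": 0, "turn": 1, "jaw": 8.5}, {"x": 1.7, "y": -3.6, "z": 0, "turn": 1, "jaw": 8.5}, {"x": 1.7, "y": -3.6, "z": 0, "turn": 1, "jaw": 8.5}]'

```text
t: 4.43
tool_pos: [0.4481, 0.0217, 0.2317]
tool_rot: [-1.571, 0.003, -0.005]
contact_force: [0.9, -0.3, 0.2]
opening: 0.0846
```

play_rows --moves '[{"x": 1.6, "y": -3.6, "z": 0, "turn": 1, "jaw": 6}, {"x": 1.6, "y": -3.6, "z": 0, "turn": 1, "jaw": 6}, {"x": 1.6, "y": -3.6, "z": 0, "turn": 1, "jaw": 6}, {"x": 1.6, "y": -3.6, "z": 0, "turn": 1, "jaw": 6}, {"x": 1.6, "y": -3.6, "z": 0, "turn": 1, "jaw": 6}, {"x": 1.0, "y": -3.6, "z": 0, "turn": 0, "jaw": 6}]'

```text
t: 4.93
tool_pos: [0.5385, -0.1943, 0.2313]
tool_rot: [-1.57, -0.065, 0.064]
contact_force: [0.2, -0.0, 0.5]
opening: 0.0598
```

```bash
python3 w.py w2.png
```

```text
4.9333 [ 0.5385 -0.1943  0.2313] [-1.5699 -0.065   0.064 ] [ 0.2385 -0.0129  0.5063] 0.059824177703712324
[[-0.082  -0.9531 -0.2915  0.4644]
 [ 0.9966 -0.0782 -0.0247 -0.1999]
 [ 0.0008 -0.2925  0.9563  0.3736]
 [ 0.      0.      0.      1.    ]]
pin_grip 0.58 [247.9 128.2] [ 0.4892 -0.209   0.083 ]
drift_grip 0.71 [179.7 148.7] [ 0.5144 -0.273   0.073 ]
punch_grip 0.63 [112.7 166.4] [ 0.5372 -0.3406  0.071 ]
```

View pics/w2.png

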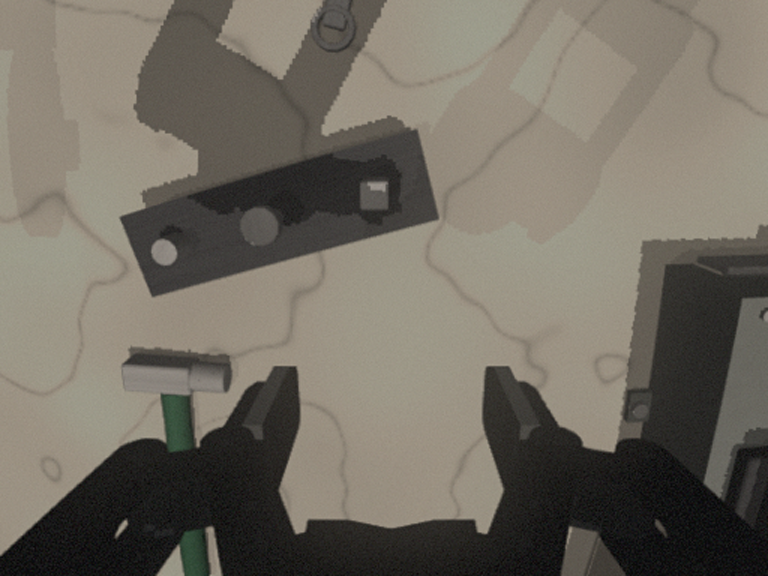

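Run:
```python
from h import *
im=eyes.get_image('wrist');save(im,'w3.png',10,(225,105,275,155));save(im,'w4.png',3.4,(70,70,300,210))
np.save('im.npy',im,allow_pickle=True)
```

```text
(no output)
```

View pics/w3.png

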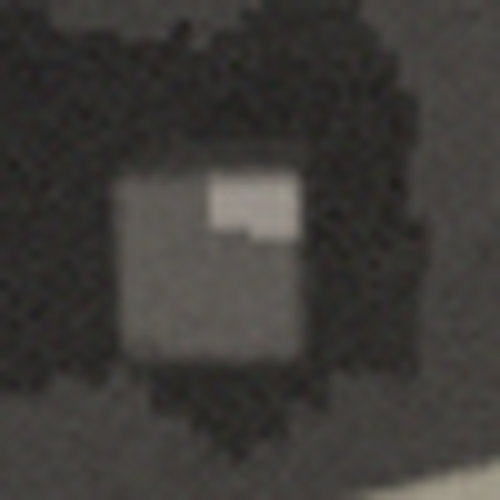

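View pics/w4.png

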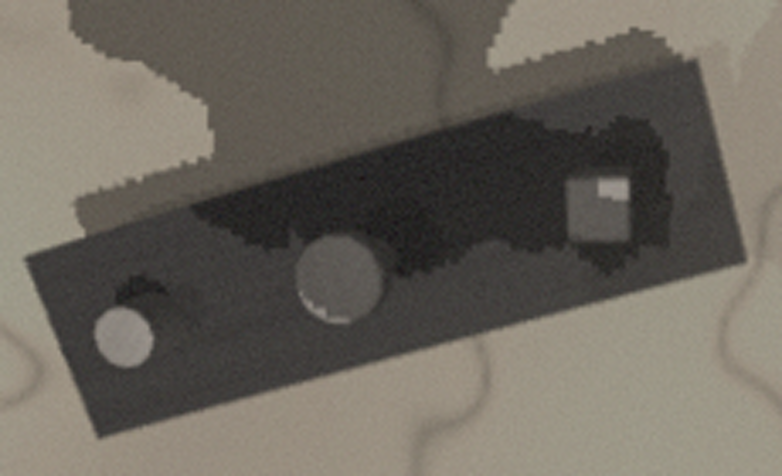

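Run:
```python
from h import *
np.set_printoptions(precision=4,suppress=True)
im=np.load('im.npy',allow_pickle=True).item()
def P(c,s,o): return [(c[0]+.5)/s-.5+o[0],(c[1]+.5)/s-.5+o[1]]
C=[atz(im,P(c,3.4,(70,70)),.058) for c in [(25,257),(697,58),(748,262),(98,437)]]
C=np.array(C);print(C);m=C.mean(0);print('stand c',m)
for i in range(4):print(np.linalg.norm(C[i]-C[(i+1)%4]))
u=(C[1]-C[0]+C[2]-C[3]);u/=np.linalg.norm(u);print('stand y',u,np.degrees(np.arctan2(u[1],u[0])),'sock+70',m+.07*u,m-.07*u,m)
H=np.array([atz(im,P(c,10,(225,105)),.108) for c in [(113,177),(303,173),(302,358),(121,358)]])
print(H,H.mean(0))
for i in range(4):
  d=H[(i+1)%4]-H[i];print(np.linalg.norm(d),np.degrees(np.arctan2(d[1],d[0])))
# slot from top view
t=eyes.get_image('top')
E=np.array([atz(t,P(c,4,(160,60)),.095) for c in [(204,366),(298,358)]]);print('slot ends',E,E.mean(0)); d=E[0]-E[1];print(np.linalg.norm(d),np.degrees(np.arctan2(d[1],d[0])))
B=np.array([atz(t,P(c,4,(160,60)),.095) for c in [(56,450),(456,408),(422,80)]]);print('base',B,np.linalg.norm(B[0]-B[1]),np.linalg.norm(B[2]-B[1])); d=B[0]-B[1];print(np.degrees(np.arctan2(d[1],d[0])))
print('base centre',(B[0]+B[2])/2)
```

```text
[[ 0.5196 -0.381   0.058 ]
 [ 0.449  -0.1843  0.058 ]
 [ 0.5049 -0.164   0.058 ]
 [ 0.575  -0.3614  0.058 ]]
stand c [ 0.5121 -0.2727  0.058 ]
0.20899530368421118
0.05946976467147598
0.20941736645318185
0.05883982479765668
stand y [-0.3365  0.9417  0.    ] 109.66579782501428 sock+70 [ 0.4886 -0.2068  0.058 ] [ 0.5357 -0.3386  0.058 ] [ 0.5121 -0.2727  0.058 ]
[[ 0.4819 -0.2156  0.108 ]
 [ 0.4803 -0.2     0.108 ]
 [ 0.4954 -0.1989  0.108 ]
 [ 0.4967 -0.214   0.108 ]] [ 0.4886 -0.2071  0.108 ]
0.01564377428310243 95.78471432784946
0.015185157573097437 4.145609407985414
0.015115348889167273 -85.37704493596338
0.014872795937476802 -173.84091499523245
slot ends [[0.5559 0.1855 0.095 ]
 [0.5614 0.1294 0.095 ]] [0.5586 0.1575 0.095 ]
0.05632215988250249 95.6010668776432
base [[0.5044 0.273  0.095 ]
 [0.5327 0.035  0.095 ]
 [0.7296 0.0582 0.095 ]] 0.23960971605603204 0.1982226754904172
96.7931092887355
base centre [0.617  0.1656 0.095 ]
```

play_rows --moves '[{"x": -2.5, "y": -0.6, "z": -1, "turn": 0, "jaw": 5}, {"x": -2.5, "y": -0.65, "z": -2, "turn": 0, "jaw": 5}, {"x": 0, "y": 0, "z": -3, "turn": 0, "jaw": 4}, {"x": 0, "y": 0, "z": -2, "turn": 0, "jaw": 4}, {"x": 0, "y": 0, "z": 0, "turn": 0, "jaw": 4}]'

```text
t: 5.75
tool_pos: [0.4843, -0.2021, 0.1463]
tool_rot: [-1.565, -0.059, 0.071]
contact_force: [-1.1, 0.2, -1.0]
opening: 0.0402
```

```bash
python3 w.py w5.png
```

```text
5.75 [ 0.4843 -0.2021  0.1463] [-1.5651 -0.0593  0.0706] [-1.133   0.1803 -0.9626] 0.04018463156119704
[[-0.0827 -0.9553 -0.2838  0.4115]
 [ 0.9966 -0.0776 -0.0292 -0.2083]
 [ 0.0059 -0.2853  0.9584  0.2892]
 [ 0.      0.      0.      1.    ]]
pin_grip 0.86 [250.1 217.3] [ 0.4879 -0.208   0.083 ]
drift_grip 0.93 [159.  242.3] [ 0.5172 -0.2748  0.073 ]
punch_grip 0.59 [ 80.2 256.7] [ 0.5367 -0.3392  0.071 ]
```

View pics/w5.png

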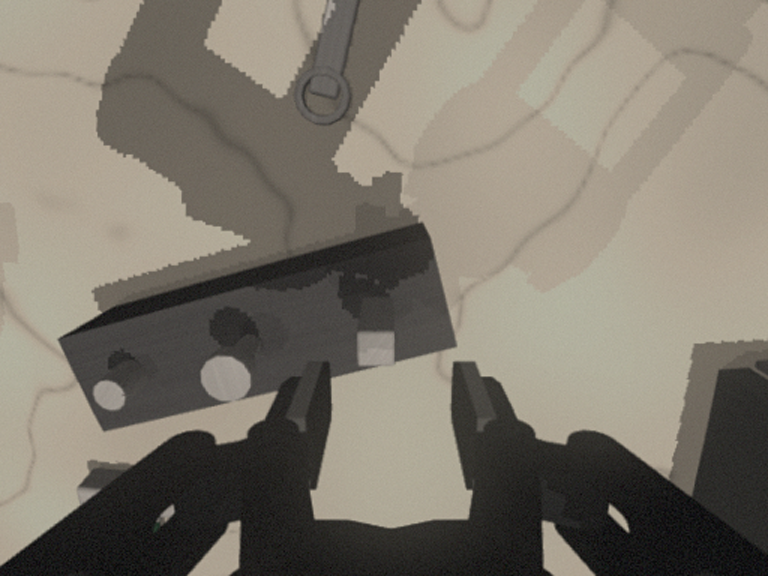

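play_rows --moves '[{"x": 0, "y": 0, "z": 0, "turn": 0, "jaw": 4}, {"x": 0, "y": 0, "z": 0, "turn": 0, "jaw": 4}]'

```text
t: 6.22
tool_pos: [0.4883, -0.205, 0.1525]
tool_rot: [-1.571, -0.066, 0.063]
contact_force: [0.2, 0.3, -0.6]
opening: 0.04
```

Run:
```python
from h import *
im=eyes.get_image('wrist');save(im,'w6.png',8,(225,205,285,255))
o=ctrl.get_obs();print(o['tool_pos'],o['tool_rot'])
np.save('im2.npy',im,allow_pickle=True)
```

```text
[ 0.48805743 -0.20487269  0.15212017] [-1.57054639 -0.06512621  0.06343225]
```

View pics/w6.png

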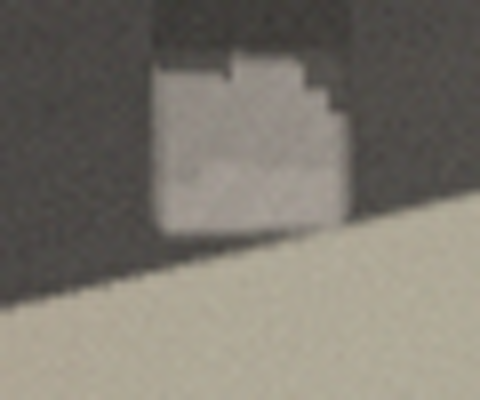

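Run:
```python
from h import *
np.set_printoptions(precision=4,suppress=True)
im=np.load('im2.npy',allow_pickle=True).item()
H=np.array([atz(im,[(c[0]+.5)/8-.5+225,(c[1]+.5)/8-.5+205],.108) for c in [(155,50),(348,50),(347,226),(158,235)]])
print(H,H.mean(0))
o=ctrl.get_obs();print(o['t'],o['tool_pos'],proj(im,[[*o['tool_pos'][:2],.108]]))
```

```text
[[ 0.4812 -0.2153  0.108 ]
 [ 0.4799 -0.2002  0.108 ]
 [ 0.4948 -0.199   0.108 ]
 [ 0.4969 -0.214   0.108 ]] [ 0.4882 -0.2071  0.108 ]
6.2667 [ 0.4881 -0.2049  0.1521] [[259.6083 222.3026]]
```

play_rows --moves '[{"x": 0, "y": -0.2, "z": -2, "turn": 0, "jaw": 4}, {"x": 0, "y": 0, "z": -2.5, "turn": 0, "jaw": 4}, {"x": 0, "y": 0, "z": -2.5, "turn": 0, "jaw": 4}, {"x": 0, "y": 0, "z": -1, "turn": 0, "jaw": 4}, {"x": 0, "y": 0, "z": -0.6, "turn": 0, "jaw": 4}, {"x": 0, "y": 0, "z": 0, "turn": 0, "jaw": 4}, {"x": 0, "y": 0, "z": 0, "turn": 0, "jaw": 4}, {"x": 0, "y": 0, "z": 0, "turn": 0, "jaw": 4}]'

```text
t: 6.93
tool_pos: [0.4888, -0.2074, 0.0671]
tool_rot: [-1.571, -0.066, 0.062]
contact_force: [0.2, 0.7, 0.5]
opening: 0.04
```

Run:
```python
from h import *
im=eyes.get_image('wrist');save(im,'w7.png')
o=ctrl.get_obs();print(o['tool_pos'],o['tool_rot'],o['contact_force'])
```

```text
[ 0.48875793 -0.20737777  0.067135  ] [-1.57156056 -0.06624041  0.06216407] [-0.10600435  0.62248437 -1.31776284]
```

View pics/w7.png

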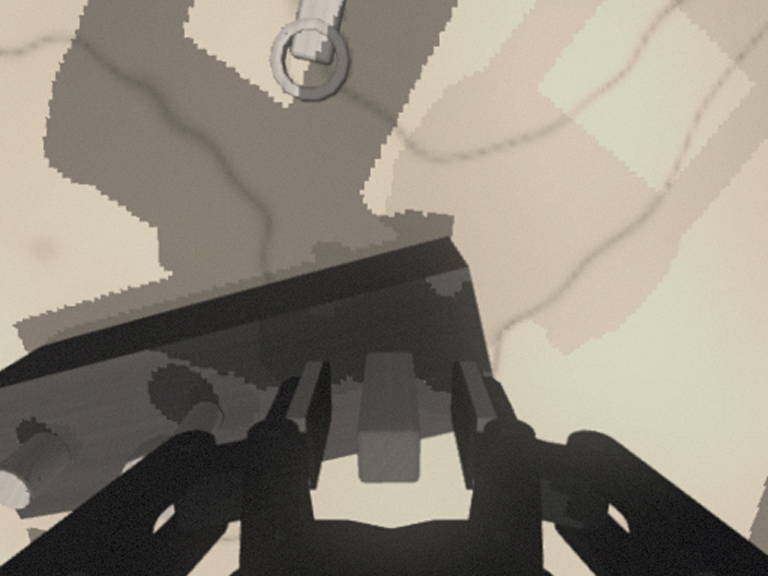

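play_rows --moves '[{"x": 0, "y": 0, "z": 0, "turn": 0, "jaw": 2.2}, {"x": 0, "y": 0, "z": 0, "turn": 0, "jaw": 1.8}, {"x": 0, "y": 0, "z": 0, "turn": 0, "jaw": 1.4}, {"x": 0, "y": 0, "z": 0, "turn": 0, "jaw": 1.2}, {"x": 0, "y": 0, "z": 0, "turn": 0, "jaw": 1.0}, {"x": 0, "y": 0, "z": 0, "turn": 0, "jaw": 1.0}]' --squeeze 60

```text
t: 7.48
tool_pos: [0.4882, -0.2071, 0.0664]
tool_rot: [-1.571, -0.065, 0.063]
contact_force: [-2.0, -0.1, 6.2]
opening: 0.0156
```

Run:
```python
from h import *
for i in range(4):
    im=eyes.get_image('wrist')
    o=ctrl.get_obs();print(o['t'],o['tool_pos'],o['tool_rot'],o['contact_force'],o['wrist_torque'],o['opening'])
save(im,'w8.png')
```

```text
7.5333 [ 0.48817232 -0.20704932  0.06635458] [-1.57064645 -0.06512777  0.06333722] [-1.28924311  0.25061863  5.71181647] [0.07727296 0.14484165 0.0118731 ] 0.014960340129795965
7.5833 [ 0.48819094 -0.20704903  0.06637522] [-1.57064876 -0.06511522  0.06329352] [-0.6079409   0.52850966  6.49685302] [ 0.12830129  0.20634155 -0.02909656] 0.015406904910624072
7.6333 [ 0.48817421 -0.20704765  0.0663494 ] [-1.570608   -0.06508043  0.06332886] [-1.73585664  0.2627591   5.71642575] [0.07813297 0.15579962 0.02751448] 0.015072297292523497
7.6833 [ 0.48819625 -0.20704421  0.06636367] [-1.57063361 -0.06512536  0.06326837] [-0.4705695   0.43667131  6.0921044 ] [0.13458611 0.17543377 0.04358061] 0.015035527552742746
```

View pics/w8.png

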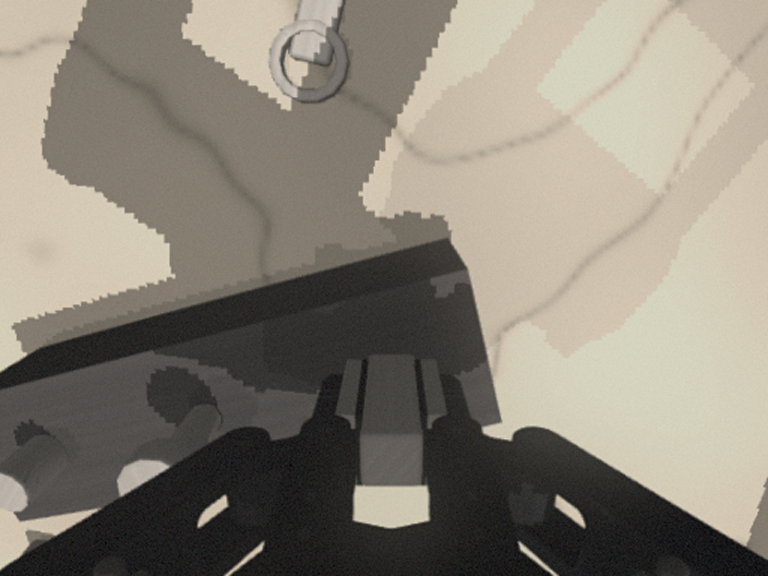

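play_rows --moves '[{"x": 0, "y": 0, "z": 0.5, "turn": 0, "jaw": 1}, {"x": 0, "y": 0, "z": 1.5, "turn": 0, "jaw": 1}, {"x": 0, "y": 0, "z": 2.5, "turn": 0, "jaw": 1}, {"x": 0, "y": 0, "z": 3, "turn": 0, "jaw": 1}, {"x": 0, "y": 0, "z": 3, "turn": 0, "jaw": 1}, {"x": 0, "y": 0, "z": 3, "turn": 0, "jaw": 1}, {"x": 0, "y": 0, "z": 3, "turn": 0, "jaw": 1}, {"x": 0, "y": 0, "z": 1.5, "turn": 0, "jaw": 1}]'

```text
t: 8.35
tool_pos: [0.4885, -0.2072, 0.2495]
tool_rot: [-1.572, -0.067, 0.061]
contact_force: [1.3, 0.2, -0.9]
opening: 0.0153
```

play_rows --moves '[{"x": 1.2, "y": 3, "z": 0, "turn": 0, "jaw": 1}, {"x": 1.2, "y": 3.6, "z": 0, "turn": 0, "jaw": 1}, {"x": 1.2, "y": 3.6, "z": 0, "turn": 0, "jaw": 1}, {"x": 1.2, "y": 3.6, "z": 0, "turn": 0, "jaw": 1}, {"x": 1.2, "y": 3.6, "z": 0, "turn": 0, "jaw": 1}, {"x": 1.2, "y": 3.6, "z": 0, "turn": 0, "jaw": 1}, {"x": 1.2, "y": 3.6, "z": 0, "turn": 0, "jaw": 1}, {"x": 1.2, "y": 3.6, "z": 0, "turn": 0, "jaw": 1}]'

```text
t: 9.02
tool_pos: [0.5833, 0.0773, 0.2447]
tool_rot: [-1.57, -0.063, 0.065]
contact_force: [0.7, 0.8, -0.1]
opening: 0.0149
```

play_rows --moves '[{"x": 1.2, "y": 3.6, "z": 0, "turn": 0.5, "jaw": 1}, {"x": 0.4, "y": 3.0, "z": 0, "turn": 0.5, "jaw": 1}, {"x": 0, "y": 2.4, "z": 0, "turn": 0.5, "jaw": 1}, {"x": 0, "y": 0, "z": 0, "turn": 0.5, "jaw": 1}, {"x": 0, "y": 0, "z": 0, "turn": 0, "jaw": 1}, {"x": 0, "y": 0, "z": 0, "turn": 0, "jaw": 1}, {"x": 0, "y": 0, "z": 0, "turn": 0, "jaw": 1}]'

```text
t: 9.6
tool_pos: [0.5994, 0.1643, 0.245]
tool_rot: [-1.569, -0.09, 0.091]
contact_force: [-0.2, -0.3, -0.1]
opening: 0.0153
```

```bash
python3 w.py w9.png
python3 - <<'E'
from h import *
im=eyes.get_image('wrist');np.save('im3.npy',im,allow_pickle=True)
save(im,'w9b.png',8,(210,90,305,165))
s=eyes.get_image('scene');save(s,'s9.png')
E
```

```text
9.6 [0.5994 0.1643 0.245 ] [-1.5692 -0.09    0.091 ] [-0.1642 -0.3433 -0.1127] 0.015278919182350591
[[-0.1151 -0.9503 -0.2893  0.5258]
 [ 0.9934 -0.1099 -0.034   0.1562]
 [ 0.0006 -0.2913  0.9566  0.3874]
 [ 0.      0.      0.      1.    ]]
pin_grip 0.94 [260.4 276.2] [0.7082 0.1775 0.083 ]
drift_grip 0.61 [259.7 272.4] [0.7094 0.1769 0.073 ]
slot 0.96 [259.2 135.5] [0.5561 0.1588 0.095 ]
slot_end 0.9 [288.3 135.8] [0.5532 0.1853 0.095 ]
```

View pics/w9.png

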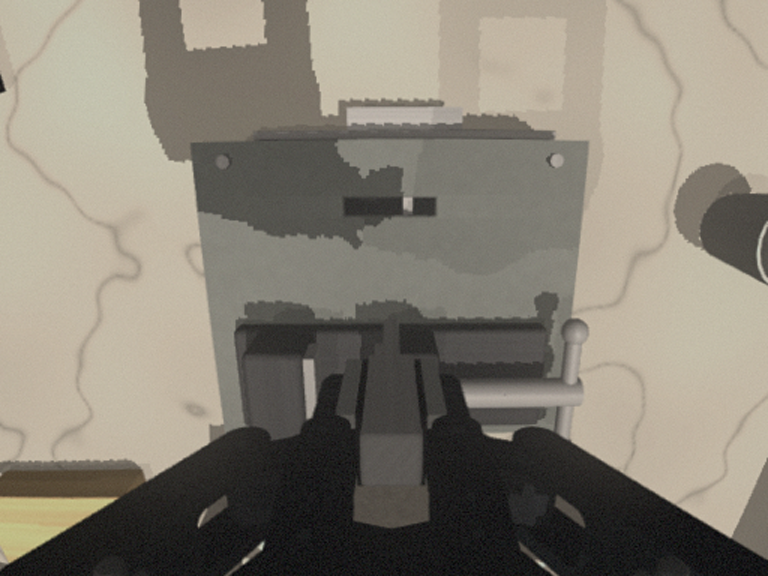

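View pics/s9.png

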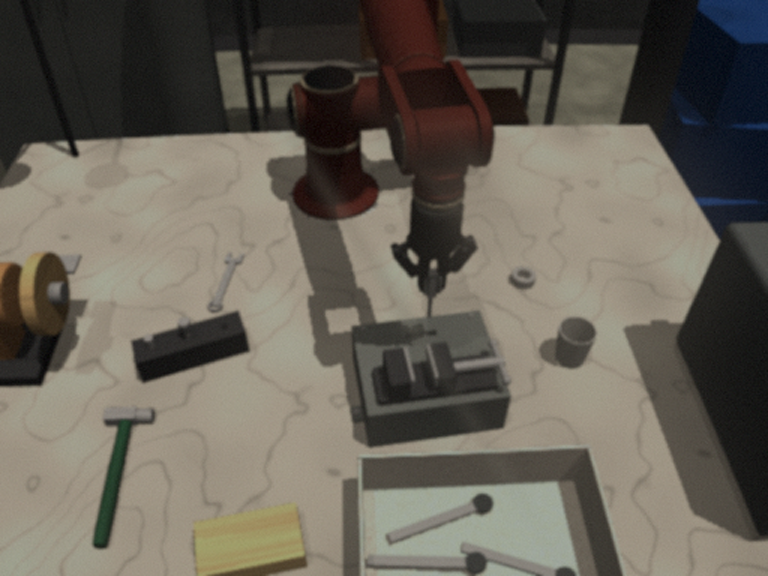

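View pics/w9b.png

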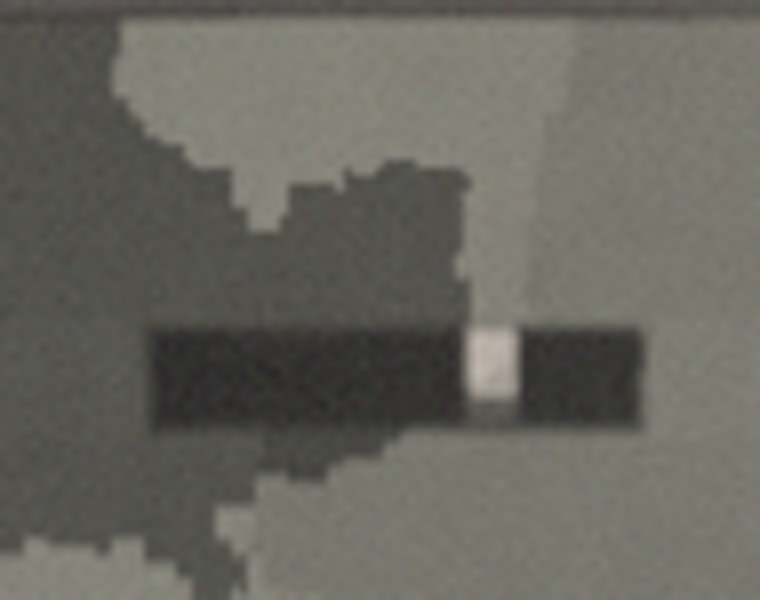

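Run:
```python
from h import *
np.set_printoptions(precision=4,suppress=True)
im=np.load('im3.npy',allow_pickle=True).item()
P=lambda c:[(c[0]+.5)/8-.5+210,(c[1]+.5)/8-.5+90]
C=np.array([atz(im,P(c),.095) for c in [(150,328),(640,326),(642,428),(153,430)]]);print(C)
m=C.mean(0);u=C[1]-C[0]+C[2]-C[3];u/=np.linalg.norm(u);v=np.array([u[1],-u[0],0])
print('slot',m,u,np.degrees(np.arctan2(u[1],u[0])),[np.linalg.norm(C[i]-C[(i+1)%4]) for i in range(4)])
for c in [(467,370),(519,370)]:
    p=atz(im,P(c),.083)-m; print('latch y',p@u,'x',p@v)
print('start',m-.018*u)
# pin tip prediction & handle geometry check: project expected handle top corners centre
o=ctrl.get_obs();tp=o['tool_pos'];print(tp,proj(im,[[*tp[:2],tp[2]+.019+.0227+z] for z in (0,)]))
hz=tp[2]-.0664+.108
H=np.array([atz(im,[c[0]/1.5,c[1]/1.5],hz) for c in [(360,434),(421,434),(423,485),(362,485)]]);print(H,H.mean(0),hz)
```

```text
[[0.5552 0.1307 0.095 ]
 [0.5485 0.1863 0.095 ]
 [0.56   0.1881 0.095 ]
 [0.5668 0.1321 0.095 ]]
slot [0.5576 0.1593 0.095 ] [-0.1192  0.9929  0.    ] 96.84715645262386 [np.float64(0.05595186883595058), np.float64(0.011652095291753912), np.float64(0.0564194704705142), np.float64(0.011646920137584829)]
latch y 0.008403617874321673 x 0.000402775648687669
latch y 0.01460874378778619 x 0.0004198228461542499
start [0.5598 0.1414 0.095 ]
[0.5997 0.165  0.2454] [[259.6986 307.0113]]
[[0.5928 0.1569 0.287 ]
 [0.5911 0.1718 0.287 ]
 [0.6063 0.1744 0.287 ]
 [0.6081 0.1588 0.287 ]] [0.5996 0.1655 0.287 ] 0.2869927721613232
```

play_rows --moves '[{"x": -2.0, "y": -0.9, "z": 0, "turn": 0, "jaw": 1}, {"x": -2.07, "y": -0.86, "z": -1, "turn": 0, "jaw": 1}, {"x": 0, "y": 0, "z": -3, "turn": 0, "jaw": 1}, {"x": 0, "y": 0, "z": -2.5, "turn": 0, "jaw": 1}, {"x": 0, "y": 0, "z": -1, "turn": 0, "jaw": 1}, {"x": 0, "y": 0, "z": 0, "turn": 0, "jaw": 1}, {"x": 0, "y": 0, "z": 0, "turn": 0, "jaw": 1}, {"x": 0, "y": 0, "z": 0, "turn": 0, "jaw": 1}]'

```text
t: 10.67
tool_pos: [0.5602, 0.1479, 0.1723]
tool_rot: [-1.569, -0.094, 0.089]
contact_force: [0.6, -0.2, -0.0]
opening: 0.0153
```

```bash
cat > o.py <<'E'
from h import *
import sys
np.set_printoptions(precision=4,suppress=True)
sl=np.array([.5576,.1593]);u=np.array([-.1192,.9929]);v=np.array([.9929,.1192])
F=[]
for i in range(3):
    im=eyes.get_image('wrist');o=ctrl.get_obs();F.append(o['contact_force'])
p=o['tool_pos'];d=p[:2]-sl;F=np.mean(F,0)
print('t',o['t'],p,'slot y %.4f x %.4f tip below ledge %.4f'%(d@u,d@v,.095-(p[2]-.0604)),'F',F,'Fy %.2f Fx %.2f'%(F[:2]@u,F[:2]@v),o['wrist_torque'],o['tool_rot'],o['opening'])
if len(sys.argv)>1: save(im,sys.argv[1])
if len(sys.argv)>2:
    save(eyes.get_image('scene'),'s_'+sys.argv[1],5,(210,170,350,290))
E
python3 o.py w10.png 1
```

```text
t 10.8167 [0.5601 0.1479 0.1723] slot y -0.0116 x 0.0011 tip below ledge -0.0169 F [ 0.2379 -0.2181 -0.5737] Fy -0.24 Fx 0.21 [ 0.0233  0.0307 -0.0389] [-1.5686 -0.0942  0.0892] 0.015257877492428549
```

View pics/w10.png

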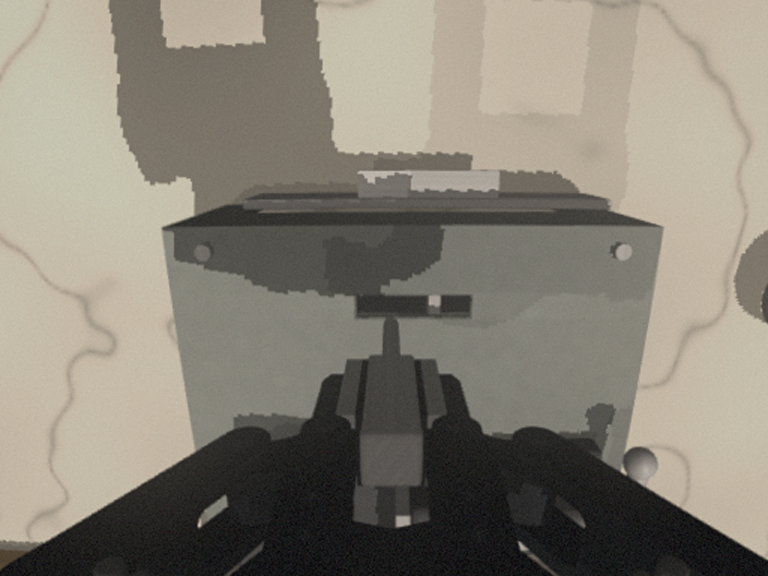

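View pics/s_w10.png

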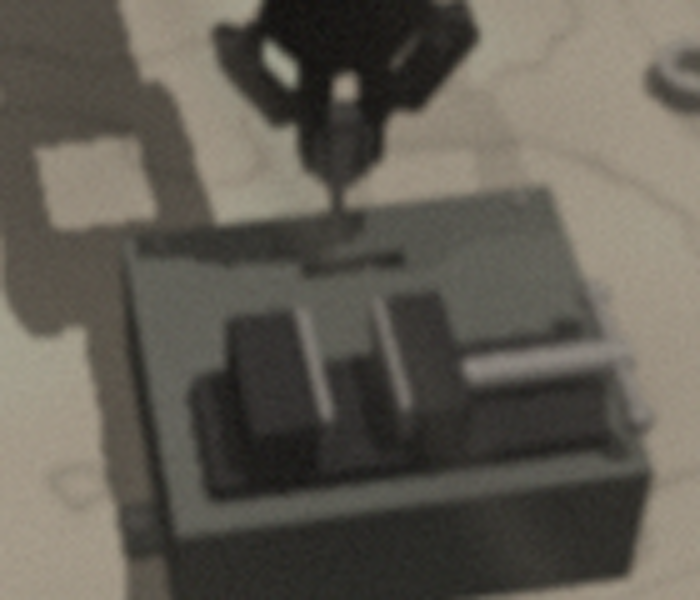

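Run:
```python
from h import *
np.set_printoptions(precision=4,suppress=True)
im=eyes.get_image('wrist');np.save('im4.npy',im,allow_pickle=True)
save(im,'w11.png',8,(220,185,320,245))
tp=ctrl.get_obs()['tool_pos']
print(tp,proj(im,[[*tp[:2],tp[2]-.0604],[*tp[:2],tp[2]-.02]]))
sl=np.array([.5576,.1593]);u=np.array([-.1192,.9929]);v=np.array([.9929,.1192])
q=proj(im,[[*(sl+a*u+b*v),.095] for a,b in [(-.028,-.0055),(.028,-.0055),(.028,.0055),(-.028,.0055)]]);print((q-[220,185]+.5)*8)
print((proj(im,[[*tp[:2],tp[2]-.0604]])-[220,185]+.5)*8)
```

```text
[0.5597 0.1478 0.1717] [[259.4375 213.3351]
 [259.2955 238.1097]]
[[139.1098 105.2089]
 [755.4473 103.4252]
 [749.7576 217.3607]
 [142.0878 219.3504]]
[[319.5    230.6807]]
```

View pics/w11.png

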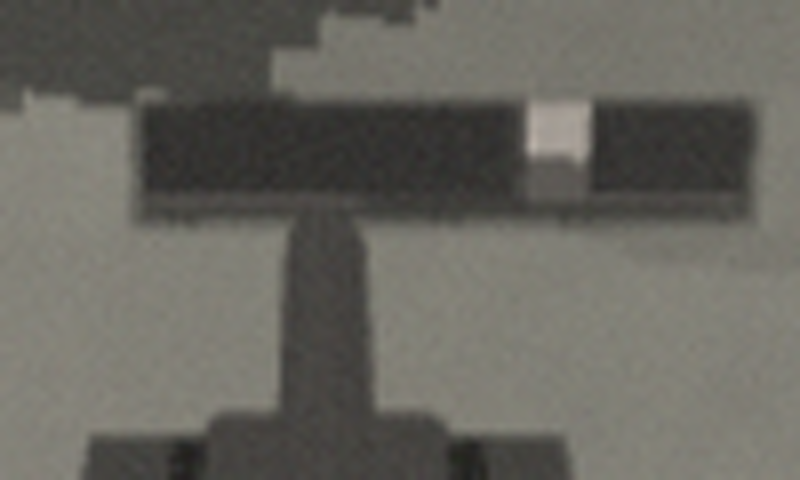

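play_rows --moves '[{"x": -0.08, "y": 0, "z": 0, "turn": 0, "jaw": 1}, {"x": 0, "y": 0, "z": -1, "turn": 0, "jaw": 1}, {"x": 0, "y": 0, "z": -0.6, "turn": 0, "jaw": 1}, {"x": 0, "y": 0, "z": -0.6, "turn": 0, "jaw": 1}, {"x": 0, "y": 0, "z": 0, "turn": 0, "jaw": 1}]'

```text
t: 11.33
tool_pos: [0.5568, 0.1475, 0.1457]
tool_rot: [-1.569, -0.089, 0.094]
contact_force: [0.3, 0.4, -2.2]
opening: 0.0155
```

```bash
python3 o.py w12.png 1
```

```text
t 11.4833 [0.5579 0.1477 0.1479] slot y -0.0116 x -0.0011 tip below ledge 0.0075 F [-0.2211 -0.1805 -0.977 ] Fy -0.15 Fx -0.24 [-0.023  -0.0232 -0.0005] [-1.5689 -0.091   0.0922] 0.01480934028105828
```

View pics/w12.png

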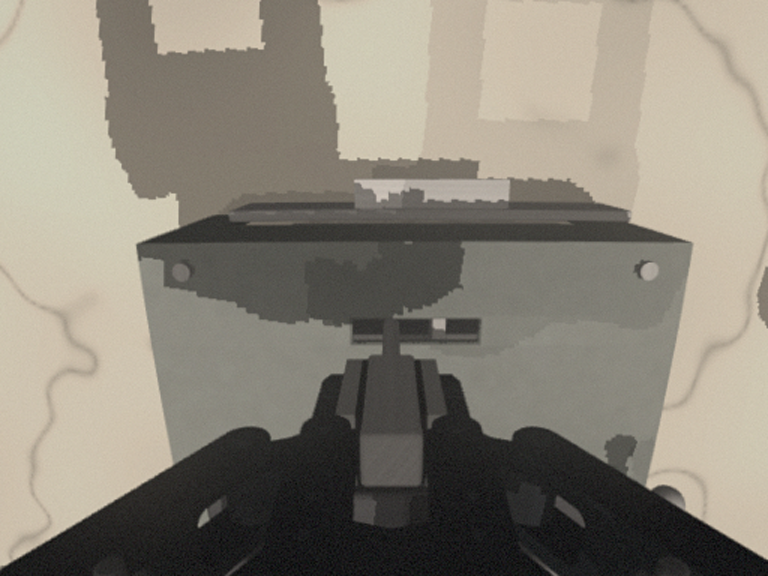

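play_rows --moves '[{"x": 0.06, "y": 0, "z": -0.4, "turn": 0, "jaw": 1}, {"x": 0, "y": 0, "z": -0.5, "turn": 0, "jaw": 1}, {"x": 0, "y": 0, "z": -0.5, "turn": 0, "jaw": 1}, {"x": 0, "y": 0, "z": -0.4, "turn": 0, "jaw": 1}, {"x": 0, "y": 0, "z": 0, "turn": 0, "jaw": 1}, {"x": 0, "y": 0, "z": 0, "turn": 0, "jaw": 1}, {"x": 0, "y": 0, "z": 0, "turn": 0, "jaw": 1}]'

```text
t: 12.12
tool_pos: [0.5587, 0.1477, 0.1303]
tool_rot: [-1.569, -0.092, 0.092]
contact_force: [0.1, -0.3, 0.1]
opening: 0.015
```

```bash
python3 o.py w13.png
```

```text
t 12.2667 [0.5589 0.1477 0.1307] slot y -0.0117 x -0.0001 tip below ledge 0.0247 F [ 0.1965  0.1484 -0.7682] Fy 0.12 Fx 0.21 [ 0.0397 -0.0415  0.0175] [-1.5688 -0.0921  0.0911] 0.015267658651547037
```

View pics/w13.png

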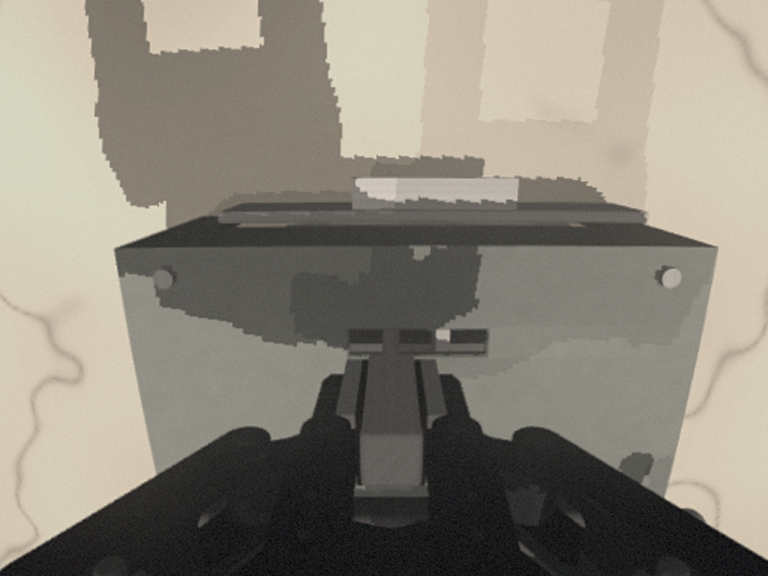

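play_rows --moves '[{"x": -0.03, "y": 0.3, "z": 0, "turn": 0, "jaw": 1}, {"x": -0.04, "y": 0.3, "z": 0, "turn": 0, "jaw": 1}, {"x": -0.03, "y": 0.3, "z": 0, "turn": 0, "jaw": 1}, {"x": -0.04, "y": 0.3, "z": 0, "turn": 0, "jaw": 1}, {"x": -0.03, "y": 0.2, "z": 0, "turn": 0, "jaw": 1}, {"x": 0, "y": 0, "z": 0, "turn": 0, "jaw": 1}, {"x": 0, "y": 0, "z": 0, "turn": 0, "jaw": 1}, {"x": 0, "y": 0, "z": 0, "turn": 0, "jaw": 1}]'

```text
t: 12.93
tool_pos: [0.557, 0.1617, 0.1303]
tool_rot: [-1.569, -0.092, 0.092]
contact_force: [0.7, -0.5, -0.1]
opening: 0.0152
```

```bash
python3 o.py w14.png
```

```text
t 13.0833 [0.557  0.1616 0.1303] slot y 0.0024 x -0.0003 tip below ledge 0.0251 F [-0.2093 -0.002  -0.5905] Fy 0.02 Fx -0.21 [ 0.0088 -0.0417 -0.0332] [-1.5689 -0.0915  0.0915] 0.015281949424212234
```

View pics/w14.png

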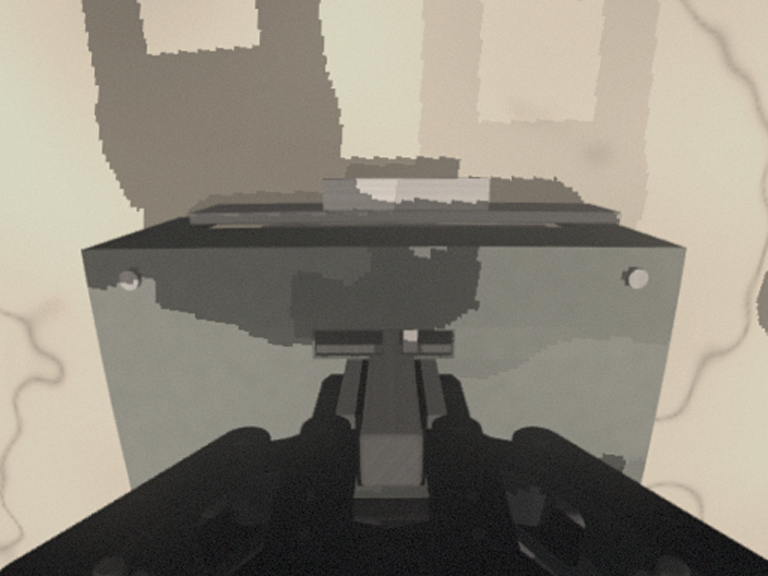

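play_rows --moves '[{"x": -0.01, "y": 0.1, "z": 0, "turn": 0, "jaw": 1}, {"x": -0.01, "y": 0.1, "z": 0, "turn": 0, "jaw": 1}, {"x": -0.01, "y": 0.1, "z": 0, "turn": 0, "jaw": 1}, {"x": 0, "y": 0, "z": 0, "turn": 0, "jaw": 1}, {"x": 0, "y": 0, "z": 0, "turn": 0, "jaw": 1}]'

```text
t: 13.5
tool_pos: [0.5568, 0.164, 0.1303]
tool_rot: [-1.57, -0.092, 0.092]
contact_force: [0.7, -4.3, -0.4]
opening: 0.0153
```

```bash
python3 o.py w15.png
```

```text
t 13.65 [0.5568 0.1641 0.1303] slot y 0.0048 x -0.0002 tip below ledge 0.0251 F [ 0.5522 -4.3582 -0.8286] Fy -4.39 Fx 0.03 [-1.0389 -0.0669  0.0815] [-1.5702 -0.0915  0.0915] 0.015301356902860079
```

Run:
```python
from h import *
im=eyes.get_image('wrist');save(im,'w16.png',7,(200,190,310,270))
sl=np.array([.5576,.1593]);u=np.array([-.1192,.9929]);v=np.array([.9929,.1192])
for yy in (8.4,11.4,14.6,17.6):
    q=proj(im,[[*(sl+yy/1000*u-.005*v),.083]])
    print(yy,(q-[200,190]+.5)*7)
```

```text
8.4 [[459.04114844 171.78080514]]
11.4 [[491.97226693 171.68905189]]
14.6 [[527.09156739 171.58598674]]
17.6 [[560.0050365  171.48450281]]
```

View pics/w16.png

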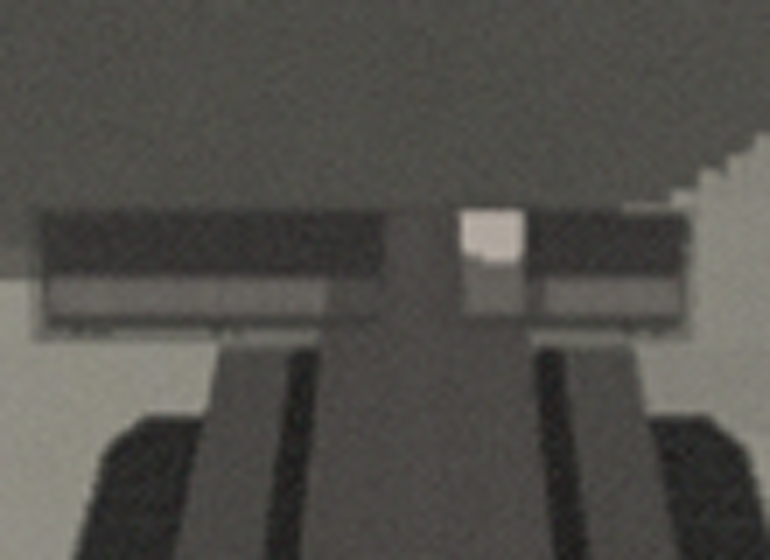

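play_rows --moves '[{"x": 0, "y": 0.05, "z": 0, "turn": 0, "jaw": 1}, {"x": -0.01, "y": 0.05, "z": 0, "turn": 0, "jaw": 1}, {"x": 0, "y": 0, "z": 0, "turn": 0, "jaw": 1}, {"x": 0, "y": 0, "z": 0, "turn": 0, "jaw": 1}]' --squeeze 80

```text
t: 14.03
tool_pos: [0.5566, 0.1653, 0.1301]
tool_rot: [-1.57, -0.092, 0.092]
contact_force: [0.5, -5.4, -0.8]
opening: 0.0149
```

```bash
python3 o.py w17.png
```

```text
t 14.1833 [0.5566 0.1653 0.1301] slot y 0.0061 x -0.0003 tip below ledge 0.0253 F [ 0.3719 -5.0423 -1.5226] Fy -5.05 Fx -0.23 [-1.125  -0.1583  0.032 ] [-1.5698 -0.0916  0.0916] 0.01503838485511688
```

play_rows --moves '[{"x": 0, "y": 0.05, "z": 0, "turn": 0, "jaw": 1}, {"x": -0.01, "y": 0.05, "z": 0, "turn": 0, "jaw": 1}, {"x": 0, "y": 0.05, "z": 0, "turn": 0, "jaw": 1}, {"x": 0, "y": 0, "z": 0, "turn": 0, "jaw": 1}, {"x": 0, "y": 0, "z": 0, "turn": 0, "jaw": 1}]'

```text
t: 14.6
tool_pos: [0.5565, 0.1666, 0.1301]
tool_rot: [-1.57, -0.091, 0.092]
contact_force: [-0.4, -5.4, -1.8]
opening: 0.0149
```

```bash
python3 o.py w18.png
```

```text
t 14.75 [0.5565 0.1666 0.1301] slot y 0.0074 x -0.0002 tip below ledge 0.0253 F [ 0.3381 -5.0976 -1.3175] Fy -5.10 Fx -0.27 [-1.2206 -0.0938 -0.0275] [-1.5702 -0.0914  0.0918] 0.014914844664088767
```

play_rows --moves '[{"x": 0, "y": 0.05, "z": 0, "turn": 0, "jaw": 1}, {"x": -0.01, "y": 0.05, "z": 0, "turn": 0, "jaw": 1}, {"x": 0, "y": 0, "z": 0, "turn": 0, "jaw": 1}, {"x": 0, "y": 0, "z": 0, "turn": 0, "jaw": 1}]'

```text
t: 15.08
tool_pos: [0.5564, 0.1675, 0.1301]
tool_rot: [-1.57, -0.091, 0.092]
contact_force: [-0.1, -5.7, -0.9]
opening: 0.0149
```

```bash
python3 o.py w19.png
```

```text
t 15.2333 [0.5564 0.1675 0.1301] slot y 0.0083 x -0.0003 tip below ledge 0.0253 F [ 0.8386 -5.8404 -1.1673] Fy -5.90 Fx 0.14 [-1.3248 -0.1006  0.0206] [-1.5704 -0.0914  0.0919] 0.015265431469112805
```

View pics/w19.png

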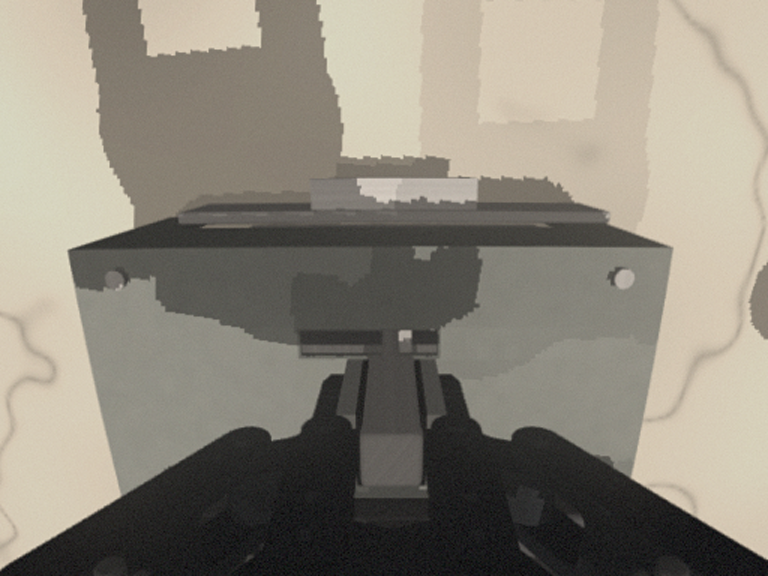

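Latch follows the pin (now near px (268,225)), tray still shut. Continuing gently.

play_rows --moves '[{"x": 0, "y": 0.05, "z": 0, "turn": 0, "jaw": 1}, {"x": 0, "y": 0.05, "z": 0, "turn": 0, "jaw": 1}, {"x": 0, "y": 0, "z": 0, "turn": 0, "jaw": 1}, {"x": 0, "y": 0, "z": 0, "turn": 0, "jaw": 1}]'

```text
t: 15.57
tool_pos: [0.5563, 0.1685, 0.1301]
tool_rot: [-1.571, -0.091, 0.092]
contact_force: [1.2, -5.3, -1.4]
opening: 0.0148
```

```bash
python3 o.py w20.png
```

```text
t 15.7167 [0.5563 0.1685 0.1301] slot y 0.0093 x -0.0002 tip below ledge 0.0253 F [ 0.3582 -5.1191 -0.3822] Fy -5.13 Fx -0.25 [-1.2994 -0.1096  0.0039] [-1.5705 -0.0913  0.092 ] 0.015212667253185588
```

View pics/w20.png

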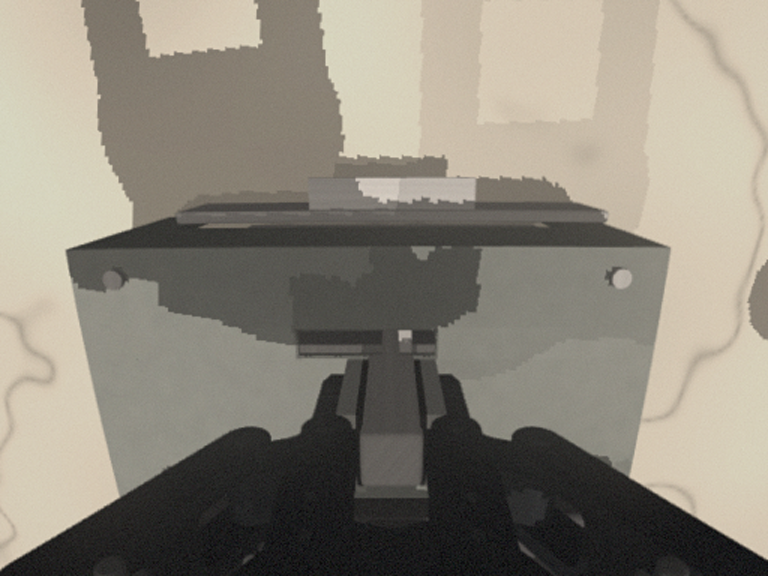

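play_rows --moves '[{"x": 0, "y": 0.05, "z": 0, "turn": 0, "jaw": 1}, {"x": 0, "y": 0, "z": 0, "turn": 0, "jaw": 1}, {"x": 0, "y": 0, "z": 0, "turn": 0, "jaw": 1}, {"x": 0, "y": 0, "z": 0, "turn": 0, "jaw": 1}]'

```text
t: 16.05
tool_pos: [0.5562, 0.1697, 0.1301]
tool_rot: [-1.569, -0.091, 0.092]
contact_force: [0.2, -4.5, -0.9]
opening: 0.0152
```

```bash
python3 o.py w21.png;python3 - <<'E'
from h import *
im=eyes.get_image('wrist');save(im,'w22.png',7,(190,190,300,270))
sl=np.array([.5576,.1593]);u=np.array([-.1192,.9929]);v=np.array([.9929,.1192])
for yy in (8.4,12.4,13.4,14.6,18.6,19.6):
    q=proj(im,[[*(sl+yy/1000*u-.005*v),.083]])
    print(yy,(q-[190,190]+.5)*7)
E
```

```text
t 16.2 [0.5562 0.1697 0.1302] slot y 0.0105 x -0.0001 tip below ledge 0.0252 F [ 0.2655 -3.8438 -1.252 ] Fy -3.85 Fx -0.19 [-0.9303  0.0095 -0.0099] [-1.5689 -0.0914  0.092 ] 0.014863994558562065
8.4 [[466.07241819 171.31587305]]
12.4 [[510.02077272 171.19092242]]
13.4 [[521.00776788 171.15837616]]
14.6 [[534.1917197  171.11863082]]
18.6 [[578.13164384 170.9807204 ]]
19.6 [[589.11429834 170.94494063]]
```

View pics/w22.png

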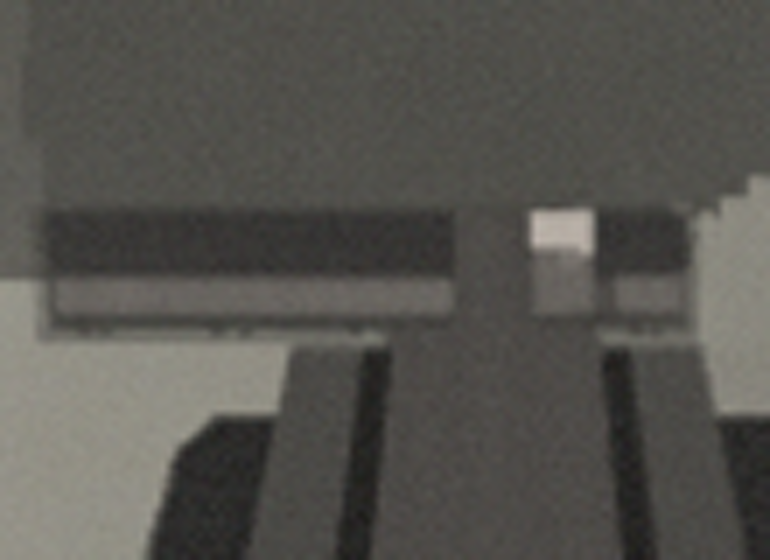

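```bash
python3 o.py w23.png 1
```

```text
t 16.4 [0.5563 0.1697 0.1302] slot y 0.0105 x -0.0001 tip below ledge 0.0252 F [-0.4159 -3.8532 -0.9425] Fy -3.78 Fx -0.87 [-1.0153  0.0658 -0.0028] [-1.5689 -0.0913  0.0919] 0.01526108839865277
```

View pics/w23.png

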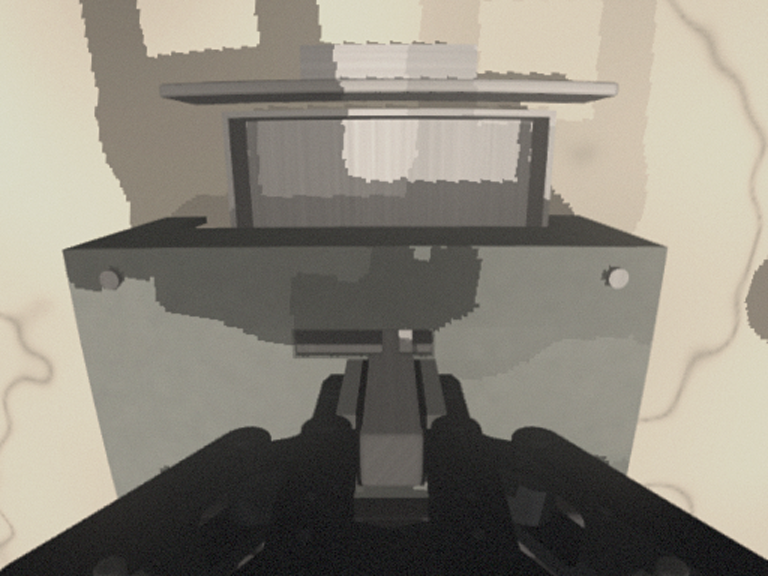

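The tray has sprung out (display rows 80–230). Backing off the latch, then up.

play_rows --moves '[{"x": 0.02, "y": -0.2, "z": 0, "turn": 0, "jaw": 1}, {"x": 0.03, "y": -0.3, "z": 0, "turn": 0, "jaw": 1}, {"x": 0.04, "y": -0.3, "z": 0, "turn": 0, "jaw": 1}, {"x": 0.04, "y": -0.4, "z": 0, "turn": 0, "jaw": 1}, {"x": 0, "y": 0, "z": 0, "turn": 0, "jaw": 1}, {"x": 0, "y": 0, "z": 0, "turn": 0, "jaw": 1}, {"x": 0, "y": 0, "z": 0, "turn": 0, "jaw": 1}]'

```text
t: 17.03
tool_pos: [0.5578, 0.158, 0.1305]
tool_rot: [-1.568, -0.092, 0.091]
contact_force: [0.6, 0.7, -0.4]
opening: 0.0146
```

```bash
python3 o.py w24.png
```

```text
t 17.1833 [0.5577 0.158  0.1304] slot y -0.0013 x -0.0000 tip below ledge 0.0250 F [-0.2431  0.7031 -0.6889] Fy 0.73 Fx -0.16 [ 0.0161 -0.0142  0.0089] [-1.5685 -0.0919  0.0916] 0.015135255203880173
```

View pics/w24.png

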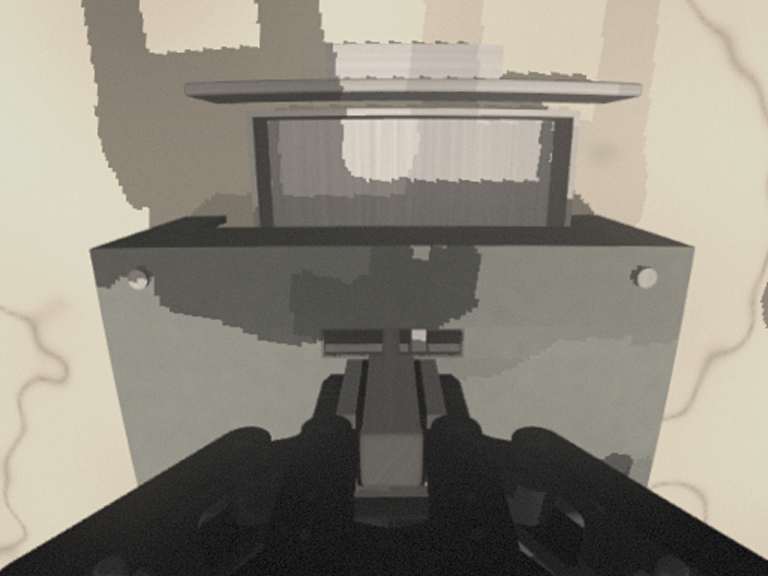

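play_rows --moves '[{"x": 0, "y": 0, "z": 0.5, "turn": 0, "jaw": 1}, {"x": 0, "y": 0, "z": 1.5, "turn": 0, "jaw": 1}, {"x": 0, "y": 0, "z": 2.5, "turn": 0, "jaw": 1}, {"x": 0, "y": 0, "z": 3, "turn": 0, "jaw": 1}, {"x": 0, "y": -1.5, "z": 1, "turn": 0, "jaw": 1}, {"x": -0.7, "y": -3, "z": 0, "turn": 0, "jaw": 1}, {"x": -0.7, "y": -3.5, "z": 0, "turn": 0, "jaw": 1}, {"x": -0.7, "y": -3.5, "z": 0, "turn": 0, "jaw": 1}]'

```text
t: 17.85
tool_pos: [0.5366, 0.0421, 0.2164]
tool_rot: [-1.569, -0.094, 0.092]
contact_force: [0.3, 0.2, -1.9]
opening: 0.015
```

play_rows --moves '[{"x": -0.7, "y": -3.5, "z": 0, "turn": -0.5, "jaw": 1}, {"x": -0.7, "y": -3.5, "z": 0, "turn": -0.5, "jaw": 1}, {"x": -0.7, "y": -3.5, "z": 0, "turn": -0.5, "jaw": 1}, {"x": -0.7, "y": -3.5, "z": 0, "turn": -0.5, "jaw": 1}, {"x": -0.7, "y": -3.5, "z": 0, "turn": 0, "jaw": 1}, {"x": -0.7, "y": -3.5, "z": 0, "turn": 0, "jaw": 1}, {"x": -0.7, "y": -2.5, "z": 0, "turn": 0, "jaw": 1}, {"x": -0.65, "y": -1.5, "z": 0, "turn": 0, "jaw": 1}]'

```text
t: 18.52
tool_pos: [0.4806, -0.2099, 0.2159]
tool_rot: [-1.571, -0.063, 0.062]
contact_force: [-0.7, 0.4, -0.8]
opening: 0.0151
```

play_rows --moves '[{"x": 0, "y": 0, "z": -1, "turn": 0, "jaw": 1}, {"x": 0, "y": 0, "z": 0, "turn": 0, "jaw": 1}, {"x": 0, "y": 0, "z": 0, "turn": 0, "jaw": 1}, {"x": 0, "y": 0, "z": 0, "turn": 0, "jaw": 1}]'

```text
t: 18.85
tool_pos: [0.4814, -0.2062, 0.205]
tool_rot: [-1.569, -0.065, 0.066]
contact_force: [0.6, 0.8, -0.3]
opening: 0.0149
```

```bash
python3 o.py w25.png 1;cp pics/s_w25.png /dev/null
python3 - <<'E'
from h import *
save(eyes.get_image('scene'),'s25.png',5,(60,150,200,270))
E
```

```text
t 19.0 [ 0.4816 -0.2065  0.2056] slot y -0.3541 x -0.1190 tip below ledge -0.0502 F [-0.013   0.0429 -0.6728] Fy 0.04 Fx -0.01 [0.0444 0.0404 0.0193] [-1.5699 -0.0657  0.0651] 0.014925033656202593
```

View pics/w25.png

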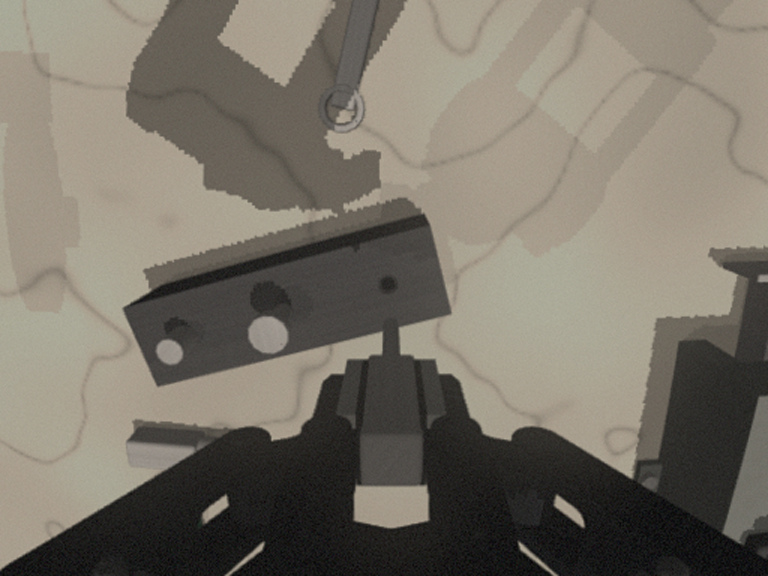

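View pics/s25.png

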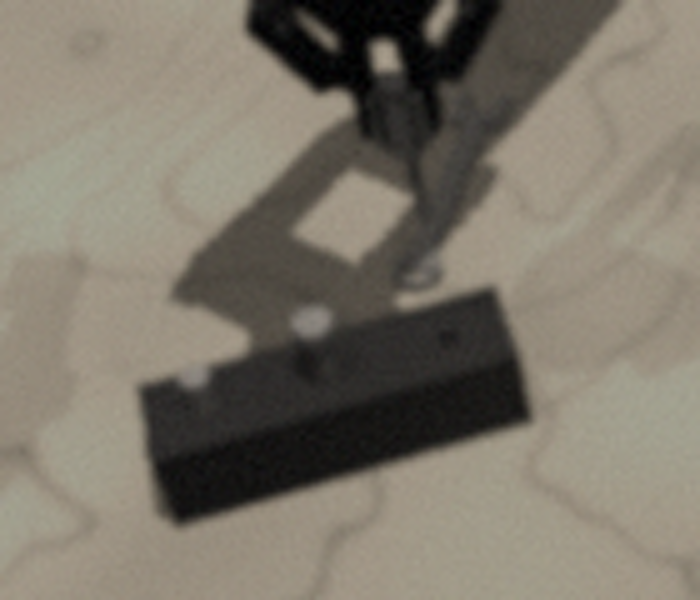

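```bash
cat > m.py <<'E'
from h import *
np.set_printoptions(precision=4,suppress=True)
im=eyes.get_image('wrist');np.save('im5.npy',im,allow_pickle=True)
save(im,'w26.png',8,(220,170,300,240))
tp=ctrl.get_obs()['tool_pos'];print(tp)
H=np.array([.4884,-.2070])
pts=[[*H,.058]]+[[H[0]+.0045*a,H[1]+.0045*b,.058] for a,b in[(1,0),(-1,0),(0,1),(0,-1)]]+[[*tp[:2],tp[2]-.0604],[*tp[:2],tp[2]-.03]]
print((proj(im,pts)-[220,170]+.5)*8)
E
python3 m.py
```

```text
[ 0.4815 -0.2069  0.2055]
[[314.2497 157.6112]
 [311.1841 193.7839]
 [317.3421 121.1289]
 [351.9513 160.6237]
 [276.522  154.5991]
 [318.2203 354.9749]
 [317.0886 496.4804]]
```

View pics/w26.png

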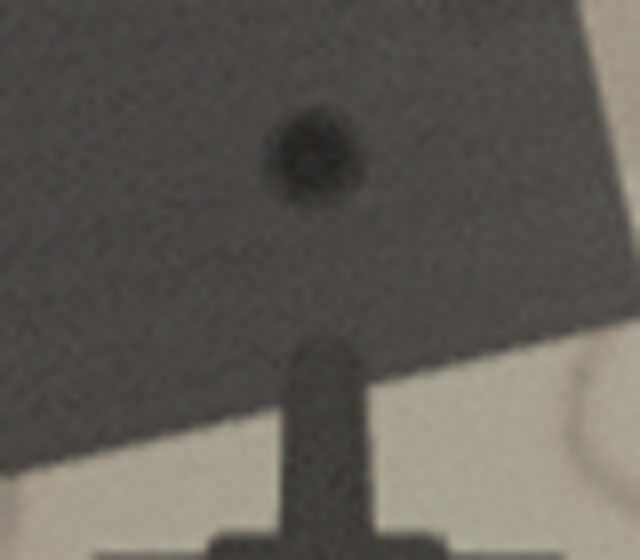

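play_rows --moves '[{"x": 0.4, "y": -0.05, "z": -1, "turn": 0, "jaw": 1}, {"x": 0.27, "y": 0, "z": -2, "turn": 0, "jaw": 1}, {"x": 0, "y": 0, "z": -2, "turn": 0, "jaw": 1}, {"x": 0, "y": 0, "z": -1.6, "turn": 0, "jaw": 1}, {"x": 0, "y": 0, "z": -0.8, "turn": 0, "jaw": 1}, {"x": 0, "y": 0, "z": 0, "turn": 0, "jaw": 1}, {"x": 0, "y": 0, "z": 0, "turn": 0, "jaw": 1}, {"x": 0, "y": 0, "z": 0, "turn": 0, "jaw": 1}]'

```text
t: 19.82
tool_pos: [0.4887, -0.2082, 0.1325]
tool_rot: [-1.571, -0.065, 0.063]
contact_force: [0.4, -0.3, -0.9]
opening: 0.0151
```

```bash
sed -i "s/(220,170,300,240)/(220,210,300,270)/;s/\[220,170\]/[220,210]/" m.py; sed -i 's/w26/w27/' m.py; python3 m.py; python3 o.py
```

```text
[ 0.4888 -0.2083  0.1328]
[[334.2639 -19.8211]
 [330.1829  26.8146]
 [338.3926 -67.0109]
 [383.8059 -15.9764]
 [284.6735 -23.6751]
 [319.063   38.1876]
 [317.6799 180.9113]]
t 20.0167 [ 0.4886 -0.2082  0.1325] slot y -0.3566 x -0.1124 tip below ledge 0.0229 F [-0.4152 -0.2424 -0.2975] Fy -0.19 Fx -0.44 [ 0.0414 -0.0029 -0.0294] [-1.5711 -0.0656  0.0628] 0.015094676220593552
```

View pics/w27.png

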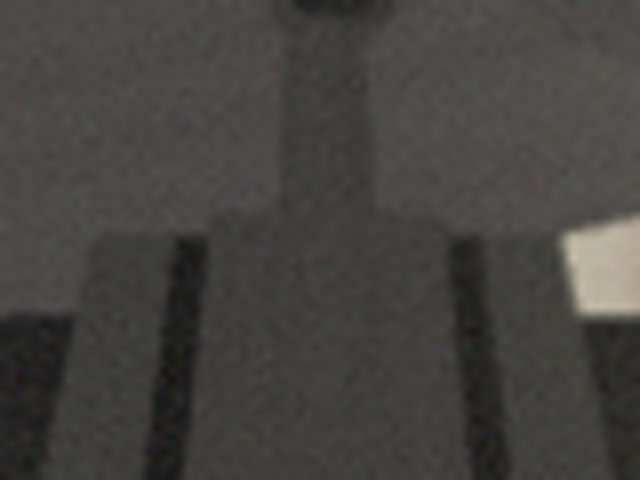

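play_rows --moves '[{"x": -0.03, "y": 0.09, "z": -0.2, "turn": 0, "jaw": 1}, {"x": 0, "y": 0, "z": 0, "turn": 0, "jaw": 1}, {"x": 0, "y": 0, "z": 0, "turn": 0, "jaw": 1}, {"x": 0, "y": 0, "z": 0, "turn": 0, "jaw": 1}]'

```text
t: 20.35
tool_pos: [0.4875, -0.2069, 0.1293]
tool_rot: [-1.57, -0.064, 0.064]
contact_force: [-0.2, -0.1, -1.2]
opening: 0.0147
```

```bash
sed -i "s/(220,210,300,270)/(220,190,300,250)/;s/\[220,210\]/[220,190]/" m.py; sed -i 's/w27/w28/' m.py; python3 m.py; python3 o.py
```

```text
[ 0.4876 -0.2069  0.1293]
[[317.3318 163.3092]
 [313.302  210.3855]
 [321.4103 115.6654]
 [367.4726 167.1735]
 [267.1427 159.4337]
 [319.0829 196.7016]
 [318.1773 338.349 ]]
t 20.55 [ 0.4876 -0.2069  0.1293] slot y -0.3553 x -0.1132 tip below ledge 0.0261 F [-0.1947  0.0845 -0.9764] Fy 0.11 Fx -0.18 [0.0246 0.0154 0.0093] [-1.5698 -0.0642  0.0642] 0.015153683491009614
```

View pics/w28.png

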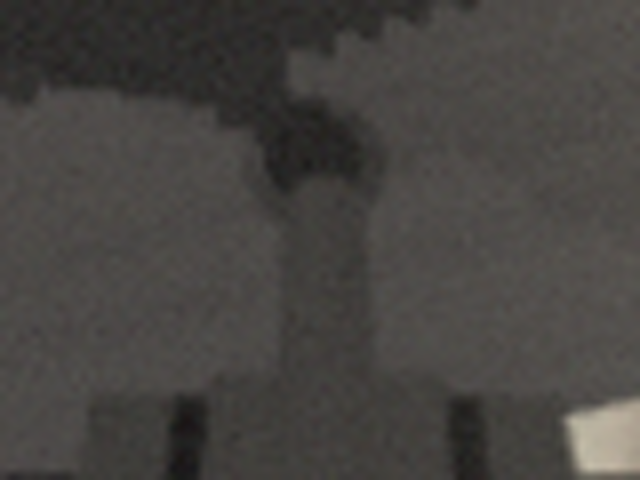

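play_rows --moves '[{"x": 0.04, "y": -0.04, "z": 0, "turn": 0, "jaw": 1}, {"x": 0, "y": 0, "z": 0, "turn": 0, "jaw": 1}, {"x": 0, "y": 0, "z": -0.5, "turn": 0, "jaw": 1}, {"x": 0, "y": 0, "z": -0.3, "turn": 0, "jaw": 1}, {"x": 0, "y": 0, "z": -0.3, "turn": 0, "jaw": 1}, {"x": 0, "y": 0, "z": 0, "turn": 0, "jaw": 1}, {"x": 0, "y": 0, "z": 0, "turn": 0, "jaw": 1}]'

```text
t: 21.13
tool_pos: [0.4877, -0.2071, 0.1177]
tool_rot: [-1.569, -0.063, 0.065]
contact_force: [0.1, 0.2, 0.1]
opening: 0.0151
```

```bash
sed -i 's/w28/w29/' m.py; python3 m.py; python3 o.py
```

```text
[ 0.4879 -0.2072  0.1181]
[[319.7743 207.3792]
 [315.5261 256.5824]
 [324.0766 157.5448]
 [372.4807 211.4048]
 [267.0124 203.3377]
 [317.5845 200.0737]
 [316.6817 342.1057]]
t 21.3333 [ 0.4881 -0.2074  0.1185] slot y -0.3558 x -0.1127 tip below ledge 0.0369 F [ 0.5891 -0.0041 -0.8015] Fy -0.07 Fx 0.58 [-0.0328  0.0134 -0.0319] [-1.5701 -0.0645  0.0639] 0.015040037343325947
```

View pics/w29.png

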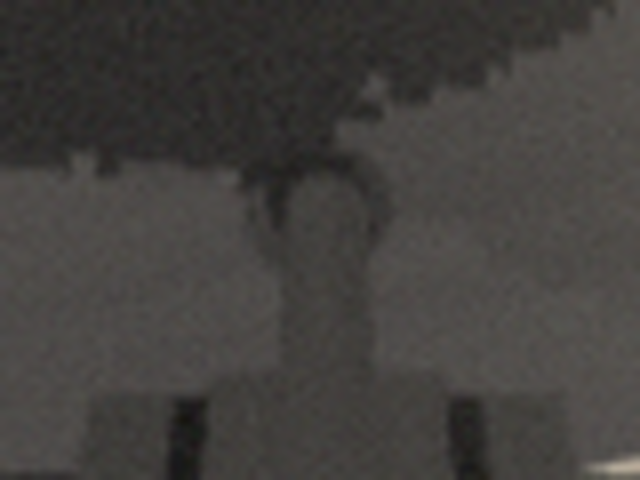

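play_rows --moves '[{"x": 0, "y": -0.04, "z": 0, "turn": 0, "jaw": 1}, {"x": 0, "y": 0, "z": -0.3, "turn": 0, "jaw": 1}, {"x": 0, "y": 0, "z": -0.3, "turn": 0, "jaw": 1}, {"x": 0, "y": 0, "z": -0.3, "turn": 0, "jaw": 1}, {"x": 0, "y": 0, "z": 0, "turn": 0, "jaw": 1}, {"x": 0, "y": 0, "z": 0, "turn": 0, "jaw": 1}]'

```text
t: 21.83
tool_pos: [0.4877, -0.2075, 0.1088]
tool_rot: [-1.569, -0.064, 0.065]
contact_force: [-0.8, 0.8, -1.1]
opening: 0.0149
```

```bash
sed -i 's/w29/w30/' m.py; python3 m.py; python3 o.py
```

```text
[ 0.4879 -0.2076  0.1091]
[[324.6159 245.753 ]
 [320.1624 296.7109]
 [329.1286 194.1056]
 [379.4946 249.9199]
 [269.6753 241.5656]
 [318.086  199.7506]
 [317.2459 341.7305]]
t 22.0333 [ 0.4881 -0.2077  0.1095] slot y -0.3562 x -0.1128 tip below ledge 0.0459 F [ 0.069   0.2167 -0.5702] Fy 0.21 Fx 0.09 [-0.057  -0.0298 -0.0225] [-1.57   -0.0644  0.064 ] 0.015171942176163834
```

View pics/w30.png

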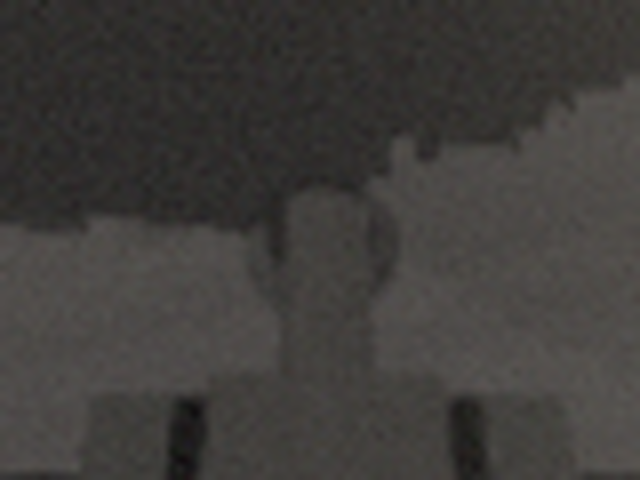

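play_rows --moves '[{"x": 0, "y": 0, "z": -0.4, "turn": 0, "jaw": 1}, {"x": 0, "y": 0, "z": -0.5, "turn": 0, "jaw": 1}, {"x": 0, "y": 0, "z": -0.5, "turn": 0, "jaw": 1}, {"x": 0, "y": 0, "z": -0.4, "turn": 0, "jaw": 1}, {"x": 0, "y": 0, "z": 0, "turn": 0, "jaw": 1}, {"x": 0, "y": 0, "z": 0, "turn": 0, "jaw": 1}]'

```text
t: 22.53
tool_pos: [0.4876, -0.2075, 0.0907]
tool_rot: [-1.569, -0.063, 0.065]
contact_force: [0.3, 0.3, -0.4]
opening: 0.015
```

```bash
python3 o.py
```

```text
t 22.6833 [ 0.4881 -0.2077  0.0915] slot y -0.3561 x -0.1128 tip below ledge 0.0639 F [-0.0019  0.6319 -0.4498] Fy 0.63 Fx 0.07 [-0.0132 -0.0155 -0.017 ] [-1.5699 -0.0643  0.064 ] 0.014779531314984475
```

play_rows --moves '[{"x": 0, "y": 0, "z": -0.5, "turn": 0, "jaw": 1}, {"x": 0, "y": 0, "z": -0.5, "turn": 0, "jaw": 1}, {"x": 0, "y": 0, "z": -0.5, "turn": 0, "jaw": 1}, {"x": 0, "y": 0, "z": -0.5, "turn": 0, "jaw": 1}, {"x": 0, "y": 0, "z": -0.2, "turn": 0, "jaw": 1}, {"x": 0, "y": 0, "z": 0, "turn": 0, "jaw": 1}, {"x": 0, "y": 0, "z": 0, "turn": 0, "jaw": 1}]'

```text
t: 23.27
tool_pos: [0.4878, -0.2076, 0.069]
tool_rot: [-1.569, -0.064, 0.065]
contact_force: [-1.0, -0.4, -0.2]
opening: 0.0151
```

```bash
python3 o.py w31.png
```

```text
t 23.4167 [ 0.4882 -0.2078  0.0696] slot y -0.3562 x -0.1127 tip below ledge 0.0858 F [ 0.32   -0.177  -1.0392] Fy -0.21 Fx 0.30 [-0.0026 -0.0404 -0.0078] [-1.5701 -0.0645  0.0639] 0.014953117508958495
```

View pics/w31.png

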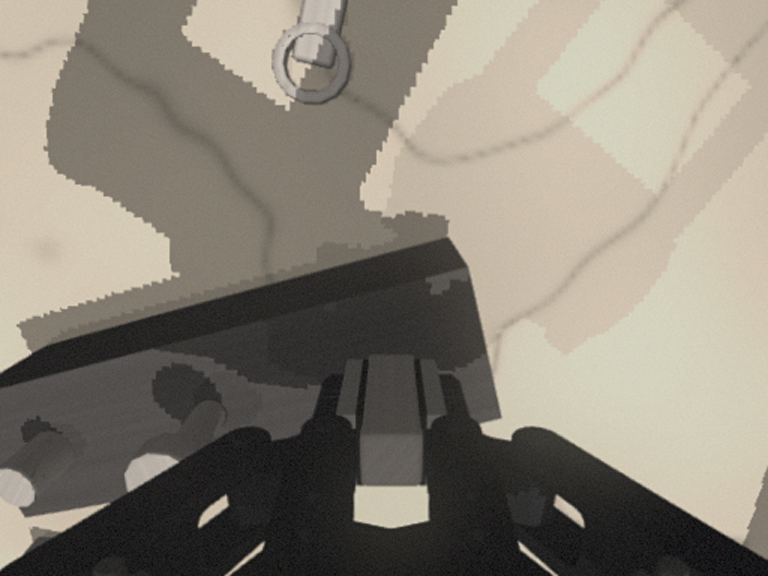

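play_rows --moves '[{"x": 0, "y": 0, "z": -0.15, "turn": 0, "jaw": 1}, {"x": 0, "y": 0, "z": -0.1, "turn": 0, "jaw": 1}, {"x": 0, "y": 0, "z": 0, "turn": 0, "jaw": 1}, {"x": 0, "y": 0, "z": 0, "turn": 0, "jaw": 1}, {"x": 0, "y": 0, "z": 0, "turn": 0, "jaw": 1}]'

```text
t: 23.83
tool_pos: [0.488, -0.2077, 0.0668]
tool_rot: [-1.57, -0.064, 0.064]
contact_force: [0.0, 0.2, -0.1]
opening: 0.015
```

```bash
python3 o.py
```

```text
t 23.9833 [ 0.488  -0.2077  0.0669] slot y -0.3561 x -0.1128 tip below ledge 0.0885 F [ 0.1337  0.163  -0.8817] Fy 0.15 Fx 0.15 [0.0247 0.0096 0.0296] [-1.5699 -0.0642  0.0641] 0.015113713943550992
```

play_rows --moves '[{"x": 0, "y": 0, "z": -0.05, "turn": 0, "jaw": 1}, {"x": 0, "y": 0, "z": 0, "turn": 0, "jaw": 1}, {"x": 0, "y": 0, "z": 0, "turn": 0, "jaw": 1}, {"x": 0, "y": 0, "z": 0, "turn": 0, "jaw": 1}]'

```text
t: 24.32
tool_pos: [0.4881, -0.2078, 0.0665]
tool_rot: [-1.57, -0.064, 0.064]
contact_force: [-0.7, -0.3, 0.7]
opening: 0.0149
```

```bash
python3 o.py
```

```text
t 24.4667 [ 0.4881 -0.2078  0.0664] slot y -0.3562 x -0.1128 tip below ledge 0.0890 F [ 0.4544 -0.7313  0.0552] Fy -0.78 Fx 0.36 [ 0.002  -0.0139  0.0791] [-1.57   -0.0644  0.064 ] 0.015090823529251906
```

play_rows --moves '[{"x": 0, "y": 0, "z": -0.04, "turn": 0, "jaw": 1}, {"x": 0, "y": 0, "z": 0, "turn": 0, "jaw": 1}, {"x": 0, "y": 0, "z": 0, "turn": 0, "jaw": 1}, {"x": 0, "y": 0, "z": 0, "turn": 0, "jaw": 1}]'

```text
t: 24.8
tool_pos: [0.4881, -0.2078, 0.0664]
tool_rot: [-1.57, -0.064, 0.064]
contact_force: [-1.5, 0.7, 4.8]
opening: 0.0149
```

```bash
python3 o.py
```

```text
t 24.95 [ 0.4882 -0.2078  0.0664] slot y -0.3562 x -0.1127 tip below ledge 0.0890 F [-1.7598  1.0028  5.2693] Fy 1.21 Fx -1.63 [0.1967 0.3462 0.0479] [-1.57   -0.0644  0.0641] 0.015005528737721315
```

Seated (Fz +5 N at the original height). Releasing.

play_rows --moves '[{"x": 0, "y": 0, "z": 0, "turn": 0, "jaw": 1.8}, {"x": 0, "y": 0, "z": 0, "turn": 0, "jaw": 2.4}, {"x": 0, "y": 0, "z": 0, "turn": 0, "jaw": 3.2}, {"x": 0, "y": 0, "z": 0, "turn": 0, "jaw": 4}, {"x": 0, "y": 0, "z": 0, "turn": 0, "jaw": 4}, {"x": 0, "y": 0, "z": 0, "turn": 0, "jaw": 4}]'

```text
t: 25.45
tool_pos: [0.4879, -0.2076, 0.0657]
tool_rot: [-1.57, -0.064, 0.064]
contact_force: [0.8, 0.5, -1.2]
opening: 0.04
```

```bash
python3 o.py w32.png
```

```text
t 25.6 [ 0.488  -0.2077  0.0659] slot y -0.3561 x -0.1128 tip below ledge 0.0895 F [-0.2242  0.056   0.2034] Fy 0.08 Fx -0.22 [-0.0213 -0.0012 -0.0138] [-1.5698 -0.0642  0.0641] 0.03996511361060194
```

View pics/w32.png

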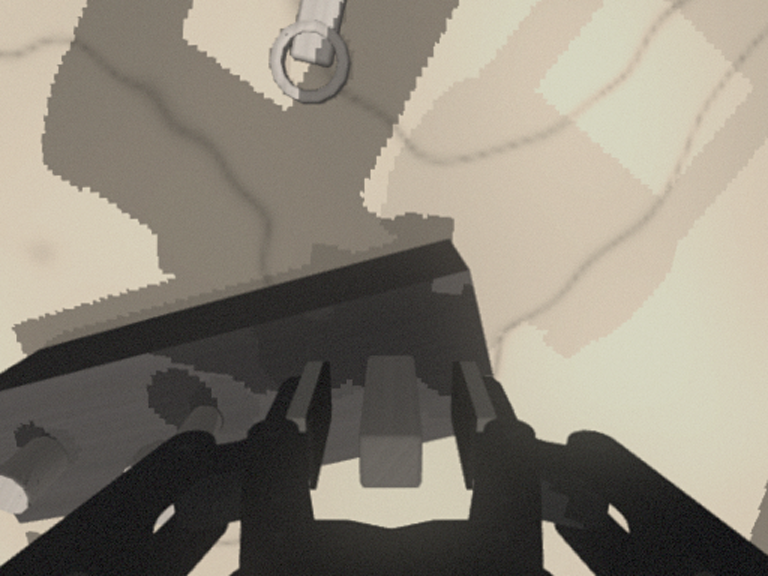

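The pin stands free between the open pads, centred. Retreating straight up and then back for a check.

play_rows --moves '[{"x": 0, "y": 0, "z": 1, "turn": 0, "jaw": 4}, {"x": 0, "y": 0, "z": 2, "turn": 0, "jaw": 4}, {"x": 0, "y": 0, "z": 3, "turn": 0, "jaw": 4}, {"x": 0, "y": 0, "z": 3.5, "turn": 0, "jaw": 4}, {"x": 0, "y": 0, "z": 3.5, "turn": 0, "jaw": 4}, {"x": 0, "y": 0, "z": 3, "turn": 0, "jaw": 4}, {"x": 0, "y": 0, "z": 0.5, "turn": 0, "jaw": 4}]'

```text
t: 26.18
tool_pos: [0.4907, -0.2093, 0.2394]
tool_rot: [-1.577, -0.072, 0.056]
contact_force: [1.1, 0.0, 1.6]
opening: 0.04
```

play_rows --moves '[{"x": 2.5, "y": 0.5, "z": 0, "turn": 0, "jaw": 4}, {"x": 2.5, "y": 0.7, "z": 0, "turn": 0, "jaw": 4}, {"x": 0, "y": 0, "z": 0, "turn": 0, "jaw": 4}, {"x": 0, "y": 0, "z": 0, "turn": 0, "jaw": 4}, {"x": 0, "y": 0, "z": 0, "turn": 0, "jaw": 4}]'

```text
t: 26.6
tool_pos: [0.5375, -0.1956, 0.2306]
tool_rot: [-1.57, -0.063, 0.065]
contact_force: [-0.6, 0.6, -0.3]
opening: 0.0402
```

```bash
python3 w.py w33.png
python3 - <<'E'
from h import *
im=eyes.get_image('wrist');save(im,'w34.png',6,(200,90,320,170))
save(eyes.get_image('scene'),'s33.png');save(eyes.get_image('top'),'t33.png')
E
```

```text
26.6 [ 0.5375 -0.1956  0.2306] [-1.5696 -0.0635  0.0653] [-0.5983  0.6175 -0.2813] 0.040221807981918205
[[-0.0819 -0.9536 -0.2897  0.4637]
 [ 0.9966 -0.078  -0.025  -0.2012]
 [ 0.0012 -0.2908  0.9568  0.373 ]
 [ 0.      0.      0.      1.    ]]
pin_grip 0.97 [247.8 130. ] [ 0.4895 -0.2102  0.083 ]
drift_grip 0.92 [178.5 149.6] [ 0.5139 -0.2752  0.073 ]
punch_grip 0.65 [115.  170.5] [ 0.5397 -0.3393  0.071 ]
```

View pics/w34.png

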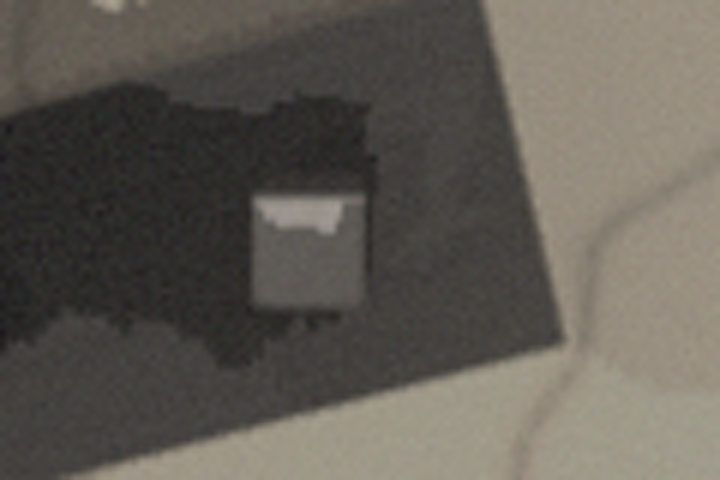

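View pics/s33.png

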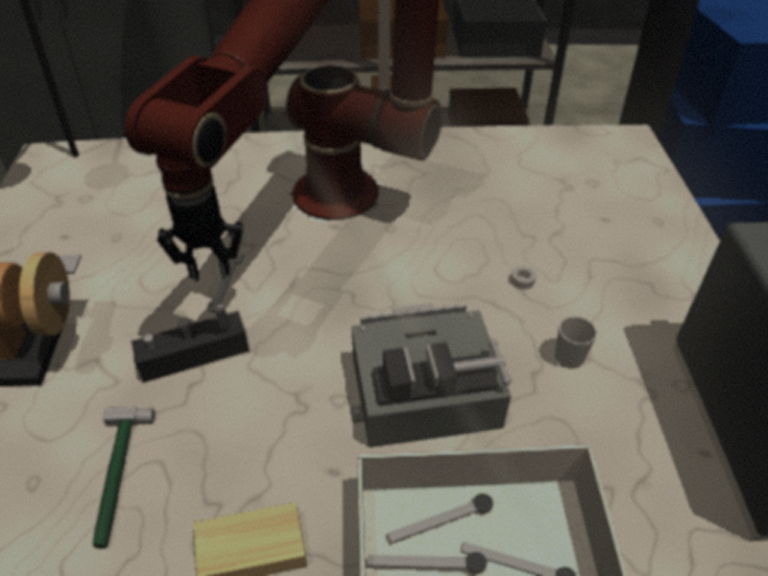

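View pics/t33.png

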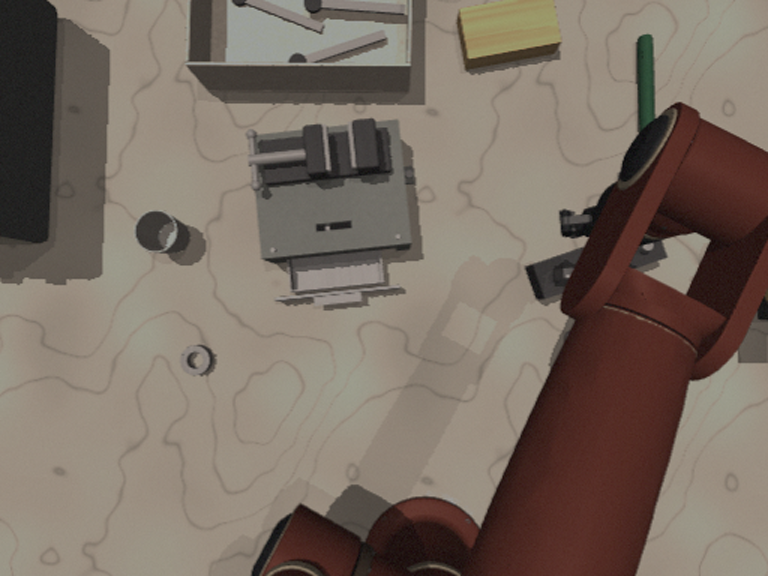

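```bash
python3 -c "
from h import *
print(finish_job())"
```

```text
the job is handed in; nothing more can be done
None
```

The tray sprang out by itself and the release pin is back in the socket it came from. I handed the job in at about 27 s of the 61 s allowed; no verdict came back.

- **Latch:** I lowered the pin through the slot clear of the latch and slid it sideways in steps of 0.5 to 1.5 mm. The force I read on the wrist stayed under about 6 N. It dropped once the latch had slid about 5.6 mm, and the wrist picture then showed the tray out. I backed the pin off the latch before lifting it.
- **Pin:** I lowered it until it seated, with about 5 N upward on the wrist at the same tool height as when I first gripped it, and then released it.

In the last pictures the pin stands upright and the same size as before. The tray is still out. The tin and collar are in place in the top view, and the punch and drift in the wrist view. The wrench was mostly hidden by the arm in the top view, but nothing moved near it.

Small disagreements:
- The wrist camera showed the pin about 0.5 to 0.7 mm to one side of the tool position. I corrected for this by eye while lowering it into the socket.
- The first push force was about 4.4 N, above the 2 N preload given. I put this down to friction.

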